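# Load the rasp into its powered handpiece

### The arm

A 7-joint arm with a two-finger parallel gripper is mounted at the origin on the work surface. World frame = base frame: x ahead of the robot, y to its left, z up, the work surface at z = 0. Lengths are in m, angles in rad, forces in N, time in s.
With the tool pointing down it reaches from about 0.4 to 0.9 m from the base axis. Payload 5.6 kg.
Tool frame: the origin (TCP) lies between the finger pads; the fingertips stand 14 mm ahead of it and the grasp point (between the pads) lies 5 mm behind it; z points along the fingers, y is the direction in which the jaws open and shut (so a half turn about z gives the same grasp; the last joint's range is limited). The gripper opens to 92 mm and grips with 3 to 60 N. Pads are 20 mm wide; open, the fingers measure 128 mm over their backs; the gripper's body (75 mm by 189 mm) begins 69 mm behind the grasp point.
Start: joints at [1.258, 0.468, -0.012, 1.603, 0.006, 1.071, -0.056], TCP at [0.173, -0.627, 0.229] pointing down, gripper open.
Joint ranges: [-2.53, 2.53], [-0.31, 2.02], [-1.57, 1.55], [0.28, 2.44], [-1.29, 4.43], [0.15, 1.84], [-2.92, 2.92]. Speed limits (rad/s): [2.57, 2.57, 3.14, 3.14, 3.14, 3.14, 3.14].

### API

Orientations are given as a unit quaternion [x, y, z, w].
In Python, from station import readout, eyes, r gives the robot as it stands.
- The arm moves only by the shell command python3 -m inch 'ROWS' [FORCE]. ROWS is JSON, a list of rows, each an object with "travel": the shift along the tool's x, y, z in mm, a list of three; "delta_rot": the turn, a rotation vector about the tool's x, y, z in degrees, a list of three; "gripper": the opening, from 0 (shut) to 1 (fully open). In form: [{"travel": [x, y, z], "delta_rot": [rx, ry, rz], "gripper": gripper}, ...]. A call has exactly 5 rows; each row is the pose to reach, as a shift and turn from the pose commanded when the call began, along the tool's axes at that moment; what a row does not reach only later rows make up. A row lasts 1/12 s, in which the tool goes at most 41.7 mm and 7.16 degrees, less where a joint would pass 70% of its speed; a pose out of reach is approached as far as the arm can. A call with a gripper value outside its range is refused whole. The fingers move at their own pace and stop on an object; FORCE is the grip in N (left out, the last holds). Time passes only in rows, so rows that repeat a pose let the fingers close, or fill a call up. It gives the time, the measured TCP pose, the force and the opening at its end, in the units of the state.
- readout.read_state(): the state, without advancing time (a new reading comes with each control period).
- eyes.camera(name): name is "scene" or "top" or "wrist"; returns the picture (384x512x3 uint8, red, green, blue); there is no depth.
- eyes.calibration(name): a dict with "mtx" (3x3 intrinsics, pixels), "R" (3x3) and "t" (3): a world point X has camera coordinates R X + t. Camera axes: x right, y down, z forward; pixel columns grow to the right and rows downward; lengths in m; the calibration is good to about 2 mm. The wrist camera is an equidistant fisheye: a pixel r from the principal point sees the ray r / f radians off the axis. A picture is of the moment at which its call begins: read the wrist's pose just before it. calibration takes no time and is no camera call; for the wrist camera it gives the pose at the moment of the call.
- r.close_job(): hands the job in, once; it reports no verdict.
The state is a dict: "clock": time; "joint_pos": joint angles; "qd": joint speeds; "tau": joint torques, N m; "eef_pos": TCP position; "tool_rot": TCP orientation; "contact_force": force on the tool from outside, world axes, zero at the start; "ft_torque": the same for the moment, N m; "opening": finger opening in m.
Only numpy, scipy, OpenCV 4.12 (cv2) and the standard library are available. Lean on these libraries where they do the work, as an engineer would, in place of code of your own. Each camera call takes 0.05 s, during which the arm holds its last target. There are 200 camera calls.

### The job

Draw the rasp with the bare tapered steel shank out of the sloping rack, lay it level in the two notches of the steel instrument rest and let go of it. Then take hold of it again so that the bare shank leads, and load it shank first into the nose of the powered handpiece, turned so that the slot in its collar goes over the two dogs and the collar sits fully home against the nose; leave it there. Do not disturb the other instruments.

Things in the scene. Friction and masses are not known exactly. Their poses are not given: they have to be found in the camera images.
- rasp_blade (a point): Powered rasp, a straight steel tool 174 mm long, 0.2 kg: point on its axis in the middle of the flat blade. x runs along the tool, +x to the shank end. Blade from x = -58 mm (tip) to +42, 16 mm thick along y throughout (flat parallel sides, to be gripped), tapering in width along z from 17 at the tip to 36 mm. Then a round neck 16 mm thick to x = +62. Half a turn about x changes nothing.
- rasp_collar (a point): Centre of the shank-side face of the rasp's collar, 74 mm along +x from rasp_blade, same axes. The collar is a steel disc 32 mm in diameter, 12 mm thick (x = +62 to +74). Across this face runs a slot along z, 8 mm wide in y and 6 mm deep.
- rasp_shank (a point): Point on the axis of the rasp's bare round shank, 21 mm beyond rasp_collar, 95 mm from rasp_blade, same axes. The shank is 42 mm long and tapers from 18 mm in diameter at the collar to 15, with a 5 mm long chamfer to 10 mm at its end; 16 mm here. It can be pinched here across y. The tool balances 55 mm from here, near the neck, so grip it firmly.
- rack: Fixed sloping steel rack 222 mm wide; the rasp starts in its left or right pocket, with only collar and shank sticking out, x up and leaning 45 deg along the rack's +x, y level. 3 pockets at 75 mm pitch along y, middle one empty; mouths 118 mm high, pocket axes lean 45 deg to +x (away from the robot). Origin on the table under the middle mouth. A tool comes straight out along that axis, 125 mm clears it.
- rest_notch (a point): Fixed steel instrument rest: two upright plates 4 mm thick, 50 mm either side of this point along x, each with a notch open upwards. Point half-way between the notches, at their floors' height (56 mm above the table); x runs through both, z up. Notches 21 mm wide (in y) at the floor and 14 mm up, then flaring to 44 mm at the plates' top, 30 mm above the floor.
- rest: The same rest as a whole, base 140 x 100 mm, origin on the table under rest_notch, same axes. The rasp lies in it on edge (its z vertical), either way round: with rasp_blade within 5 mm of rest_notch along x, the neck lies in one notch, the blade in the other, the collar outside, and rasp_blade is about 8 mm above rest_notch.
- spindle (a point): Nose of the powered handpiece: centre of its flat face, 214 mm above the table. z points out of the nose along the spindle, tilted up 20 deg; x at right angles to it, upwards. Tapered bore 19 mm in diameter at the face, 16 at 46 mm depth, 0.6 mm wider in radius than the shank. Two dogs, 5 mm wide in y, chamfered, stand 5 mm out of the face on the x axis, 11 to 16.5 mm above and below the centre.
- handpiece: Fixed pale pistol-shaped power tool on a grey battery, docked in a steel cradle, nose 45 mm in diameter; origin on the table under the rear of its grip, nose towards its -x. The rasp enters with its +x along the spindle's -z. Fully home, rasp_collar coincides with spindle, and the rasp's z lies along the spindle's x, either way up. Nothing latches: weight and friction hold it in.
- manual_rasp_handle (a point): Bystander: hand rasp in the rack's other outer pocket, with a fat black handle 74 mm long and 29 mm thick; the point is mid-handle. Leave it.
- mallet: Bystander: steel mallet lying on the table, 200 mm long along x, head 75 mm wide and 34 mm high at +x, black grip. Origin under the middle of its length. Leave it.
- bowl: Bystander: open steel bowl, 124 mm in diameter, 45 mm high, origin under its centre. Leave it.
- osteotome: Bystander: flat steel osteotome lying on the table, 205 mm long along x, 16 mm high. Origin 85 mm from its butt end. Leave it.
Not all that is in view belongs to the job. Leave any turquoise look-alike of the part that bears rasp_blade alone. Leave any yellow look-alike of the handpiece alone.

How it is judged:
On the way:
1. the rasp lies level in the notches of the rest, let go (contact force between rasp and rest above 0.5 N and contact force between rasp and the fingers below 0.05 N and angle between rasp_blade's own x axis and vertical between 1.4 and 1.74 rad and horizontal distance between rasp_blade and rest_notch below 0.04 m), for 0.3 s.
At the end, for the whole second after the job is handed in: The rasp is in the handpiece's nose, released and still: centre of the collar's face within 3 mm of the centre of the nose face, its axis within 0.1 rad of the spindle's, its slot within 0.2 rad of the line of the dogs (over them); bystanders not moved by more than 25 mm (distance between rasp_collar and spindle below 0.003 m and angle between the x axis of rasp_collar and the z axis of spindle, either way round below 0.1 rad and angle between the z axis of rasp_collar and the x axis of spindle, either way round below 0.2 rad and linear speed of rasp below 0.01 m/s); the robot touches nothing.
It fails at once if the hand rasp is moved by more than 25 mm (distance of manual_rasp_handle from where it was at the start of the episode above 0.025 m).
It fails at once if the mallet is moved by more than 25 mm (distance of mallet from where it was at the start of the episode above 0.025 m).
It fails at once if the bowl is moved by more than 25 mm (distance of bowl from where it was at the start of the episode above 0.025 m).
It fails at once if the osteotome is moved by more than 25 mm (distance of osteotome from where it was at the start of the episode above 0.025 m).
It also fails if it takes over 67 s, if anything falls off the work surface, if the arm or the gripper's body presses on something with over 40 N, if the wrist force passes 120 N, or if a joint passes its speed limit or range.

## Working session

There is one attempt and no reset: what is moved stays moved. The work goes in short steps, Python scripts to look and compute and a shell command to move; the robot and the scene stay as the last step left them, time stands still between calls to the robot, and variables do not carry over. Pictures are saved under pics/ and viewed, about 8 in all and at most 12, crops included, and the job is handed in when it is done.

```bash
ls; mkdir -p pics; cat > look.py <<'E'
import cv2
from station import readout, eyes, r
def snap(n,f):
    im=cv2.cvtColor(eyes.camera(n),cv2.COLOR_RGB2BGR); cv2.imwrite('pics/'+f,im); return im
E
python3 - <<'E'
from look import *
import numpy as np
a=snap('scene','s0.png');b=snap('top','t0.png')
cv2.imwrite('pics/both.png',np.vstack([a,b])[:, :])
for n in('scene','top','wrist'):
    c=eyes.calibration(n);print(n,{k:np.round(np.array(v),3).tolist() for k,v in c.items()})
print(readout.read_state())
E
```

```text
pics
scene {'mtx': [[374.984, 0.0, 259.593], [0.0, 374.984, 193.293], [0.0, 0.0, 1.0]], 'R': [[0.799, 0.601, 0.009], [0.406, -0.528, -0.746], [-0.444, 0.6, -0.666]], 't': [-0.389, -0.081, 1.42]}
top {'mtx': [[367.021, 0.0, 258.758], [0.0, 367.021, 189.962], [0.0, 0.0, 1.0]], 'R': [[-0.011, -1.0, 0.012], [-0.996, 0.01, -0.084], [0.083, -0.013, -0.996]], 't': [-0.016, 0.487, 1.224]}
wrist {'mtx': [[297.319, 0.0, 256.091], [0.0, 297.319, 191.619], [0.0, 0.0, 1.0]], 'R': [[0.266, -0.964, -0.002], [-0.929, -0.257, 0.268], [-0.259, -0.069, -0.964]], 't': [-0.649, -0.031, 0.392]}
{'clock': 0.1, 'joint_pos': array([ 1.25799274,  0.46829593, -0.01160515,  1.60348215,  0.00599989,
        1.07141563, -0.05629556]), 'qd': array([-0.00082984, -0.00173955,  0.00084467, -0.00197259, -0.00083262,
       -0.00213838, -0.00046917]), 'tau': array([ 2.10056365e-03, -5.21651101e+01, -1.25775032e-02, -2.44369000e+01,
       -5.68443735e-02,  1.40291249e-02,  6.67532913e-05]), 'eef_pos': array([ 0.17306195, -0.62603539,  0.22775161]), 'tool_rot': array([ 9.90918157e-01,  1.34464094e-01, -1.60881291e-04, -7.66608281e-04]), 'contact_force': array([ 0.28167456, -0.52799804, -0.26942396]), 'ft_torque': array([ 0.04722972,  0.02525026, -0.00040032]), 'opening': 0.09200908678853102}
```

View pics/s0.png

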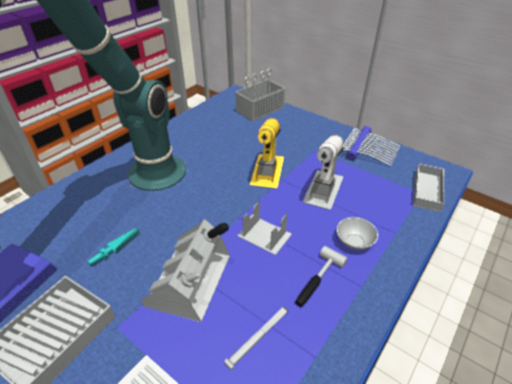

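View pics/t0.png

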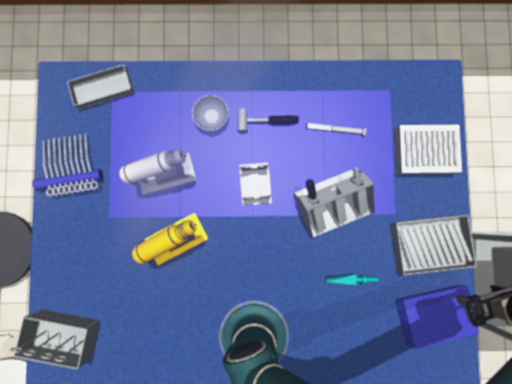

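The pale handpiece is at top (155,168); the yellow one at (170,240) and the turquoise rasp at (352,280) are look-alikes. The rack is at (335,202), with the black handle at (311,187), so the rasp should be in the other outer pocket near (357,176). I'll enlarge to confirm.

```bash
python3 - <<'E'
import cv2
a=cv2.imread('pics/s0.png');b=cv2.imread('pics/t0.png')
cv2.imwrite('pics/s1.png',cv2.resize(a[125:323,140:350],None,fx=3,fy=3,interpolation=2))
c1=cv2.resize(b[160:240,285:385],None,fx=5,fy=5,interpolation=2) #500x400
c2=cv2.resize(b[140:210,115:275],None,fx=5,fy=5,interpolation=2) #800x350
import numpy as np
c1=cv2.resize(b[162:240,288:388],None,fx=4,fy=4,interpolation=2)
c2=cv2.resize(b[140:210,115:285],None,fx=4,fy=4,interpolation=2)
o=np.zeros((592,680,3),np.uint8);o[:280]=c2;o[280:,:400]=c1
cv2.imwrite('pics/t1.png',o)
E
```

```text
(no output)
```

View pics/s1.png

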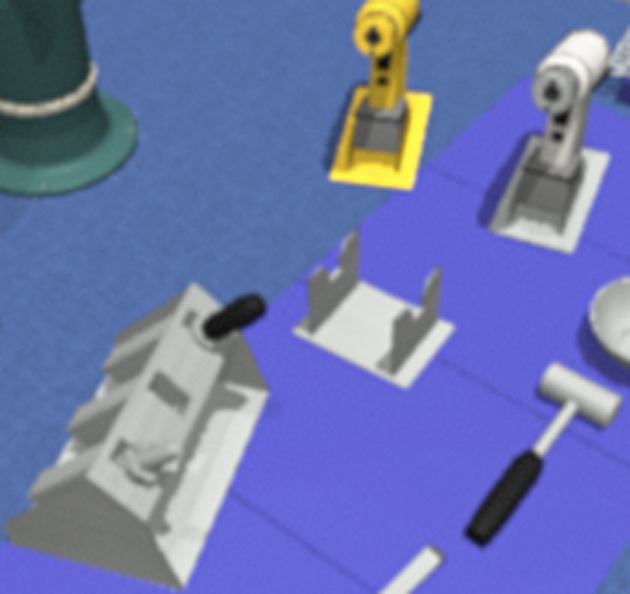

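View pics/t1.png

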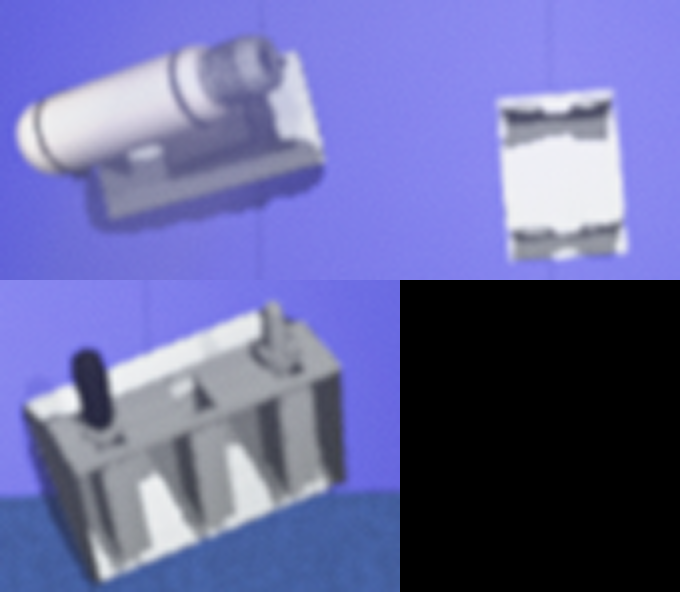

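Shown: the bare shank sticks out of the rack's right pocket at top (355,169)–(358,182). The black handle (left pocket) is the hand rasp. The pale handpiece nose is at top about (184,155), scene (324,154). Now measuring.

```bash
cat >> look.py <<'E'
import numpy as np
def ray(n,px,c=None):
    c=c or eyes.calibration(n); K=np.array(c['mtx']);R=np.array(c['R']);t=np.array(c['t'])
    p=np.array(px,float)
    if n=='wrist':
        d=(p-K[:2,2])/K[0,0]; th=np.linalg.norm(d); v=np.r_[d/th*np.sin(th),np.cos(th)] if th>1e-9 else np.array([0,0,1.])
    else: v=np.r_[(p-K[:2,2])/K[0,0],1]
    v=R.T@v; return -R.T@t, v/np.linalg.norm(v)
def plane(n,px,z,c=None):
    o,d=ray(n,px,c); return o+d*(z-o[2])/d[2]
def tri(*rs):
    A=sum(np.eye(3)-np.outer(d,d) for o,d in rs); b=sum((np.eye(3)-np.outer(d,d))@o for o,d in rs)
    p=np.linalg.solve(A,b); return p,[np.linalg.norm((np.eye(3)-np.outer(d,d))@(p-o)) for o,d in rs]
np.set_printoptions(precision=4,suppress=True)
E
python3 - <<'E'
from look import *
S=lambda u,v:ray('scene',(u/3+140-.33,v/3+125-.33))
T=lambda u,v:ray('top',(u/4+115-.37,v/4+140-.37))
P=lambda u,v,z:plane('top',(u/4+115-.37,v/4+140-.37),z)
Q=lambda u,v,z:plane('top',(u/4+288-.37,(v-280)/4+162-.37),z)
q=lambda u,v:ray('top',(u/4+288-.37,(v-280)/4+162-.37))
print('nose',tri(S(552,88),T(276,62)))
print('hp axis top pts', P(40,137,.2), P(240,68,.2))
print('rest base corners',[P(*c,.004) for c in((498,97),(612,92),(627,252),(510,262))])
print('rack base',Q(100,580,0),Q(340,485,0))
print('shank end',Q(270,308,.152),'mouth',Q(285,368,.118), 'blackmouth',Q(103,437,.118),'empty',Q(190,395,.118))
print('shank tri?',tri(S(172,462),q(270,308)))
print('mallet',P(0,0,0))
E
```

```text
nose (array([0.5744, 0.1966, 0.2234]), [np.float64(0.0034325114794155243), np.float64(0.0034325114794154367)])
hp axis top pts [0.5223 0.3692 0.2   ] [0.5716 0.2251 0.2   ]
rest base corners [array([0.5792, 0.0453, 0.004 ]), array([ 0.5827, -0.0532,  0.004 ]), array([ 0.4441, -0.0643,  0.004 ]), array([0.4366, 0.036 , 0.004 ])]
rack base [ 0.3267 -0.2038  0.    ] [ 0.4054 -0.4126  0.    ]
shank end [ 0.5382 -0.3148  0.152 ] mouth [ 0.4954 -0.3345  0.118 ] blackmouth [ 0.4427 -0.1902  0.118 ] empty [ 0.4749 -0.2592  0.118 ]
shank tri? (array([ 0.5395, -0.3196,  0.1377]), [np.float64(0.001114579062892054), np.float64(0.001114579062892175)])
mallet [0.6687 0.4767 0.    ]
```

```bash
cat >> look.py <<'E'
from scipy.spatial.transform import Rotation as Ro
def pose():
    s=readout.read_state(); return np.array(s['eef_pos']),Ro.from_quat(s['tool_rot']),s
def frame(x,z):
    x=np.array(x,float);x/=np.linalg.norm(x);z=np.array(z,float);z-=x*(x@z);z/=np.linalg.norm(z)
    return Ro.from_matrix(np.c_[x,np.cross(z,x),z])
def rel(p,Rt=None):
    p0,R0,s=pose(); Rt=Rt or R0
    print('clock %.2f travel'%s['clock'],(R0.inv().apply(np.array(p)-p0)*1000).round(1),'rot',np.degrees((R0.inv()*Rt).as_rotvec()).round(2))
def tcp_for(g,R): return np.array(g)+R.apply([0,0,.005])  # grasp point -> TCP
def rackR(yaw,el=45):
    c,s,e,f=np.cos(np.radians(yaw)),np.sin(np.radians(yaw)),np.cos(np.radians(el)),np.sin(np.radians(el))
    return frame([e*c,e*s,f],[f*c,f*s,-e])
E
python3 - <<'E'
from look import *
R=rackR(20.3); g=np.array([.520,-.323,.141])
rel(tcp_for(g,R)-R.apply([0,0,.13]),R)
E
```

```text
clock 0.10 travel [ 327.1 -192.2   -1.4] rot [ 1.82 44.98 -4.63]
```

```bash
python3 -m inch '[{"travel":[20,-10,-40],"delta_rot":[0,5,0],"gripper":1},{"travel":[55,-30,-50],"delta_rot":[0,12,0],"gripper":1},{"travel":[90,-50,-50],"delta_rot":[0,18,-1],"gripper":1},{"travel":[125,-70,-50],"delta_rot":[0,25,-2],"gripper":1},{"travel":[160,-95,-50],"delta_rot":[1,32,-3],"gripper":1}]' && python3 - <<'E'
from look import *
R=rackR(20.3); g=np.array([.520,-.323,.141])
rel(tcp_for(g,R)-R.apply([0,0,.13]),R)
E
```

```text
clock: 0.52
eef_pos: [0.3029, -0.4923, 0.2801]
tool_rot: [0.948, 0.155, 0.275, -0.045]
contact_force: [0.0, 0.7, -1.3]
opening: 0.0916
clock 0.52 travel [117.8 -88.6 134.4] rot [ 1.1  12.69 -1.29]
```

```bash
python3 -m inch '[{"travel":[40,-30,40],"delta_rot":[0,6,0],"gripper":1},{"travel":[70,-55,75],"delta_rot":[1,11,-1],"gripper":1},{"travel":[100,-75,110],"delta_rot":[1,12,-1],"gripper":1},{"travel":[112,-83,125],"delta_rot":[1,12,-1],"gripper":1},{"travel":[112,-83,125],"delta_rot":[1,12,-1],"gripper":1}]' && python3 - <<'E'
from look import *
R=rackR(20.3); g=np.array([.520,-.323,.141])
snap('wrist','w1.png')
c=eyes.calibration('wrist');import pickle;pickle.dump(c,open('w1.pkl','wb'))
rel(tcp_for(g,R)-R.apply([0,0,.13]),R)
E
```

```text
clock: 0.93
eef_pos: [0.4292, -0.3582, 0.2306]
tool_rot: [0.913, 0.161, 0.369, -0.07]
contact_force: [1.0, -0.1, 0.6]
opening: 0.0922
clock 0.98 travel [3.7 0.7 5.3] rot [-0.6   0.88 -0.28]
```

View pics/w1.png

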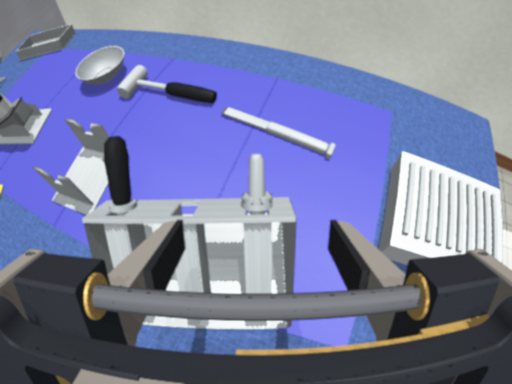

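Wrist view shows the shank in line with the gripper: tip (257,156), collar (256,202). Triangulating against the top and scene views.

```bash
python3 - <<'E'
from look import *
import pickle;c=pickle.load(open('w1.pkl','rb'))
q=lambda u,v:ray('top',(u/4+288-.37,(v-280)/4+162-.37))
S=lambda u,v:ray('scene',(u/3+140-.33,v/3+125-.33))
w=lambda u,v:ray('wrist',(u,v),c)
e,er=tri(w(257,157),q(270,308)); print('tip w+top',e,er); print(tri(w(257,157),S(172,462)),tri(w(257,157),S(172,462),q(270,308)))
k,er=tri(w(256.5,200),q(281,352)); print('collar',k,er)
d=e-k;print('len',np.linalg.norm(d),'dir',d/np.linalg.norm(d),'yaw',np.degrees(np.arctan2(d[1],d[0])))
p,R,s=pose()
g=np.array([.520,-.323,.141])
print('tip in tool',R.inv().apply(e-p)*1e3,'collar',R.inv().apply(k-p)*1e3,'guess',R.inv().apply(g-p)*1e3)
# tilt of shank in tool: lateral of the two rays
o,dv=w(257,157);print(R.inv().apply(o-p)*1e3,R.inv().apply(dv)); print(R.inv().apply(w(256.5,200)[1]))
E
```

```text
tip w+top [ 0.5384 -0.3146  0.1548] [np.float64(0.0008351160807317684), np.float64(0.0008351160807317908)]
(array([ 0.5431, -0.3183,  0.1458]), [np.float64(0.005329034566465032), np.float64(0.005329034566464917)]) (array([ 0.5416, -0.3176,  0.1448]), [np.float64(0.0056277608898225185), np.float64(0.005435659877626413), np.float64(0.002428115697117562)])
collar [ 0.506  -0.3274  0.1315] [np.float64(0.0007730190413585602), np.float64(0.0007730190413586044)]
len 0.04192992572691636 dir [0.7744 0.3049 0.5544] yaw 21.49337992367135
tip in tool [ 29.7528   0.4419 134.4233] collar [-11.4721   1.2862 126.8129] guess [  5.6642   1.9718 130.2327]
[  75.495     0.3175 -156.8784] [-0.1537  0.0029  0.9881]
[-0.2945  0.0011  0.9556]
```

```bash
python3 - <<'E'
from look import *
R=rackR(20.5); g=np.array([.5222,-.3208,.143])
rel(tcp_for(g,R),R)
E
```

```text
clock 0.98 travel [  9.2   0.7 135.8] rot [-0.46  0.88 -0.42]
```

```bash
python3 -m inch '[{"travel":[9,1,30],"delta_rot":[-0.5,0.9,-0.4],"gripper":1},{"travel":[9,1,60],"delta_rot":[-0.5,0.9,-0.4],"gripper":1},{"travel":[9,1,90],"delta_rot":[-0.5,0.9,-0.4],"gripper":1},{"travel":[9,1,110],"delta_rot":[-0.5,0.9,-0.4],"gripper":1},{"travel":[9,1,120],"delta_rot":[-0.5,0.9,-0.4],"gripper":1}]' 20 && python3 - <<'E'
from look import *
R=rackR(20.5); g=np.array([.5222,-.3208,.143])
rel(tcp_for(g,R),R)
snap('wrist','w2.png')
E
```

```text
clock: 1.4
eef_pos: [0.513, -0.3311, 0.1502]
tool_rot: [0.91, 0.161, 0.376, -0.065]
contact_force: [-0.0, -0.9, 0.1]
opening: 0.0918
clock 1.40 travel [ 3.5 -6.6 18.7] rot [ 0.44  0.08 -0.21]
```

View pics/w2.png

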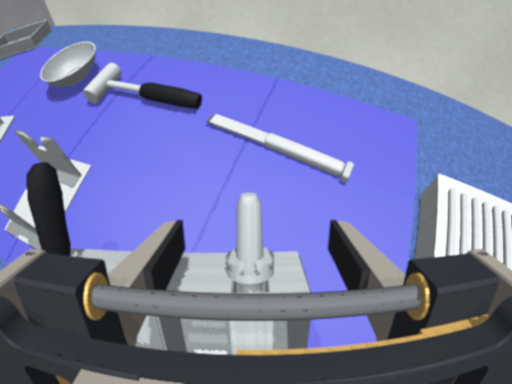

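Shank tip at (249,195), collar (250,262): the tool has drifted about 6 mm sideways, so I correct while finishing the approach, then close.

```bash
python3 -m inch '[{"travel":[3.5,-6.5,2],"delta_rot":[0.4,0,0],"gripper":1},{"travel":[3.5,-6.5,12],"delta_rot":[0.4,0,0],"gripper":1},{"travel":[3.5,-6.5,18.5],"delta_rot":[0.4,0,0],"gripper":1},{"travel":[3.5,-6.5,18.5],"delta_rot":[0.4,0,0],"gripper":1},{"travel":[3.5,-6.5,18.5],"delta_rot":[0.4,0,0],"gripper":1}]' 20 && python3 - <<'E'
from look import *
R=rackR(20.5); g=np.array([.5222,-.3208,.143])
rel(tcp_for(g,R),R)
E
```

```text
clock: 1.87
eef_pos: [0.5246, -0.322, 0.1416]
tool_rot: [0.91, 0.162, 0.376, -0.066]
contact_force: [0.4, -0.4, -0.4]
opening: 0.0918
clock 1.87 travel [-0.3 -2.   2.7] rot [ 0.28  0.09 -0.18]
```

```bash
python3 -m inch '[{"travel":[0,0,0],"delta_rot":[0,0,0],"gripper":1},{"travel":[0,0,0],"delta_rot":[0,0,0],"gripper":1},{"travel":[0,0,0],"delta_rot":[0,0,0],"gripper":0.6},{"travel":[0,0,0],"delta_rot":[0,0,0],"gripper":0.5},{"travel":[0,0,0],"delta_rot":[0,0,0],"gripper":0.5}]' 20 && python3 - <<'E'
from look import *
R=rackR(20.5); g=np.array([.5222,-.3208,.143])
rel(tcp_for(g,R),R)
snap('wrist','w3.png')
im=cv2.imread('pics/w3.png');cv2.imwrite('pics/w3c.png',cv2.resize(im[150:300,150:360],None,fx=3,fy=3))
E
```

```text
clock: 2.28
eef_pos: [0.5246, -0.3219, 0.1416]
tool_rot: [0.91, 0.162, 0.376, -0.066]
contact_force: [-0.2, 0.0, -0.3]
opening: 0.0743
clock 2.28 travel [-0.3 -1.9  2.6] rot [ 0.28  0.09 -0.18]
```

View pics/w3c.png

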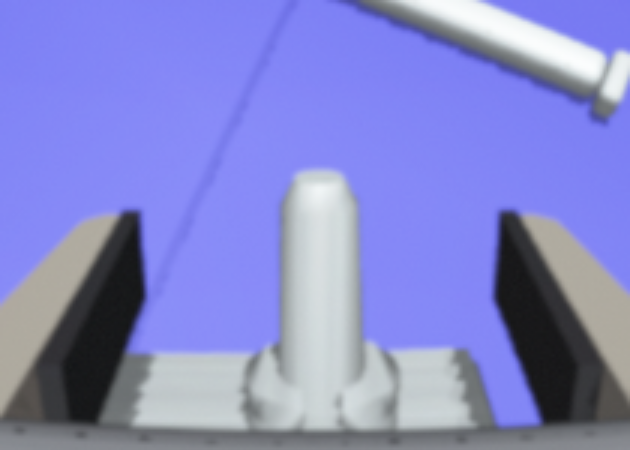

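The shank is centred between the pads (crop x 320; pads at 140 and 500), and the collar slot faces the camera. Closing.

```bash
python3 -m inch '[{"travel":[0,0,2],"delta_rot":[0,0,0],"gripper":0},{"travel":[0,0,3],"delta_rot":[0,0,0],"gripper":0},{"travel":[0,0,3],"delta_rot":[0,0,0],"gripper":0},{"travel":[0,0,3],"delta_rot":[0,0,0],"gripper":0},{"travel":[0,0,3],"delta_rot":[0,0,0],"gripper":0}]' 55 && python3 -m inch '[{"travel":[0,0,0],"delta_rot":[0,0,0],"gripper":0},{"travel":[0,0,0],"delta_rot":[0,0,0],"gripper":0},{"travel":[0,0,0],"delta_rot":[0,0,0],"gripper":0},{"travel":[0,0,0],"delta_rot":[0,0,0],"gripper":0},{"travel":[0,0,0],"delta_rot":[0,0,0],"gripper":0}]' 55; python3 -c "
from look import *
p,R,s=pose();print(R.as_matrix(),s['contact_force'],s['opening'],p)"
```

```text
clock: 2.75
eef_pos: [0.5267, -0.321, 0.1392]
tool_rot: [0.91, 0.162, 0.376, -0.067]
contact_force: [0.5, -0.1, -0.4]
opening: 0.0366
clock: 3.17
eef_pos: [0.5267, -0.3212, 0.1393]
tool_rot: [0.91, 0.162, 0.376, -0.066]
contact_force: [0.2, -0.4, 0.7]
opening: 0.0152
[[ 0.6645  0.3449  0.663 ]
 [ 0.2451 -0.9386  0.2427]
 [ 0.706   0.0012 -0.7082]] [ 0.1564 -0.3938  0.6827] 0.01521492631623888 [ 0.5267 -0.3212  0.1393]
```

```bash
python3 -m inch '[{"travel":[10,0,0],"delta_rot":[0,0,0],"gripper":0},{"travel":[25,0,0],"delta_rot":[0,0,0],"gripper":0},{"travel":[40,0,0],"delta_rot":[0,0,0],"gripper":0},{"travel":[55,0,0],"delta_rot":[0,0,0],"gripper":0},{"travel":[70,0,0],"delta_rot":[0,0,0],"gripper":0}]' 60 && python3 - <<'E'
from look import *
im=snap('wrist','w4.png');cv2.imwrite('pics/w4c.png',cv2.resize(im[150:300,150:360],None,fx=3,fy=3))
print(readout.read_state()['opening'])
E
```

```text
clock: 3.58
eef_pos: [0.5732, -0.3034, 0.1887]
tool_rot: [0.91, 0.162, 0.376, -0.067]
contact_force: [0.5, -0.9, -2.3]
opening: 0.0146
0.015155675889285741
```

View pics/w4c.png

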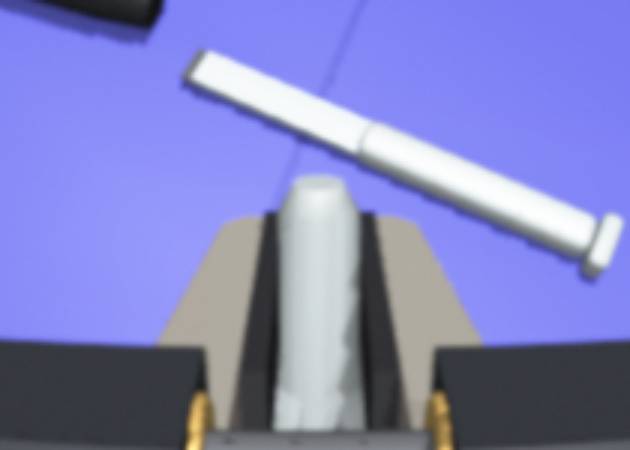

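The rasp is held and moving with the hand (tip at crop (320,178), about 2 mm below where it was before). I continue out of the pocket.

```bash
python3 -m inch '[{"travel":[15,0,0],"delta_rot":[0,0,0],"gripper":0},{"travel":[30,0,0],"delta_rot":[0,0,0],"gripper":0},{"travel":[45,0,0],"delta_rot":[0,0,0],"gripper":0},{"travel":[60,0,0],"delta_rot":[0,0,0],"gripper":0},{"travel":[75,0,0],"delta_rot":[0,0,0],"gripper":0}]' 60 && python3 -m inch '[{"travel":[0,0,-15],"delta_rot":[0,0,0],"gripper":0},{"travel":[0,0,-30],"delta_rot":[0,0,0],"gripper":0},{"travel":[0,0,-45],"delta_rot":[0,0,0],"gripper":0},{"travel":[0,0,-45],"delta_rot":[0,0,0],"gripper":0},{"travel":[0,0,-45],"delta_rot":[0,0,0],"gripper":0}]' 60 && python3 - <<'E'
from look import *
im=snap('top','t2.png');im2=snap('scene','s2.png');snap('wrist','w5.png')
p,R,s=pose();print(p,s['contact_force'],s['opening'])
# colour masks for rest base corners from t0
b=cv2.imread('pics/t0.png');sub=b[155:215,230:285].astype(int)
m=((sub.min(2)>195)).astype(np.uint8);n,l,st,ce=cv2.connectedComponentsWithStats(m);print(st[1:],ce[1:])
E
```

```text
clock: 4.05
eef_pos: [0.6227, -0.2852, 0.2412]
tool_rot: [0.91, 0.162, 0.376, -0.067]
contact_force: [0.2, -0.2, -2.5]
opening: 0.0148
clock: 4.47
eef_pos: [0.5927, -0.297, 0.2732]
tool_rot: [0.91, 0.162, 0.376, -0.066]
contact_force: [-0.3, -0.2, -1.5]
opening: 0.0151
[ 0.5932 -0.2956  0.2725] [ 0.5754  0.3982 -2.248 ] 0.014959721254134703
[[ 10   8  28   5  71]
 [ 10  15  31  28 644]
 [ 10  16   1   3   3]
 [ 39  43   3   5  10]
 [ 24  47   4   3   7]] [[24.1972  9.7183]
 [25.4115 30.1584]
 [10.     17.    ]
 [39.9    45.4   ]
 [25.7143 47.8571]]
```

```bash
cat >> look.py <<'E'
def wray_tool(px):
    p,R,s=pose();o,d=ray('wrist',px);return R.inv().apply(o-p)*1e3,R.inv().apply(d)
def at_toolz(px,z):
    o,d=wray_tool(px);return o+d*(z-o[2])/d[2]
E
python3 - <<'E'
from look import *
im=cv2.imread('pics/w5.png');w4=cv2.imread('pics/w4.png')
for i in(w4,im):
    print(i[195:240,256].tolist()[::3])
for v in(205,207,209.3,212):
    print(v,at_toolz((256,v),-5),at_toolz((256,v),-2))
R=frame([np.cos(np.radians(3.6)),np.sin(np.radians(3.6)),0],[0,0,-1])
rest=np.array([.511,-.009,.056]); g=rest+R.apply([.097,0,0])+[0,0,.1]
rel(tcp_for(g,R),R)
E
```

```text
[[199, 194, 187], [160, 77, 76], [248, 140, 137], [249, 144, 141], [246, 158, 153], [210, 207, 200], [231, 230, 225], [244, 243, 239], [237, 236, 231], [229, 228, 223], [224, 223, 216], [224, 223, 217], [224, 223, 217], [223, 222, 216], [223, 222, 216]]
[[248, 145, 142], [249, 147, 144], [249, 148, 145], [249, 148, 145], [247, 161, 156], [208, 206, 198], [228, 227, 222], [242, 241, 236], [235, 234, 228], [226, 225, 220], [221, 221, 213], [221, 219, 211], [221, 219, 212], [220, 219, 211], [220, 219, 212]]
205 [25.8701  0.2322 -5.    ] [24.8899  0.2304 -2.    ]
207 [24.737   0.2316 -5.    ] [23.7344  0.2297 -2.    ]
209.3 [23.4275  0.2308 -5.    ] [22.3991  0.2289 -2.    ]
212 [21.8815  0.2298 -5.    ] [20.8225  0.228  -2.    ]
clock 4.62 travel [  -4.4 -269.5  167.3] rot [ -6.55 -44.56  15.77]
```

```bash
python3 -m inch '[{"travel":[10,0,-10],"delta_rot":[-0.5,-6,1],"gripper":0},{"travel":[20,0,-20],"delta_rot":[-1,-12,3],"gripper":0},{"travel":[20,-10,-20],"delta_rot":[-2,-18,5],"gripper":0},{"travel":[20,-20,-20],"delta_rot":[-3,-24,7],"gripper":0},{"travel":[20,-40,-20],"delta_rot":[-4,-30,9],"gripper":0}]' 60 && python3 - <<'E'
from look import *
R=frame([np.cos(np.radians(3.6)),np.sin(np.radians(3.6)),0],[0,0,-1])
rest=np.array([.511,-.009,.056]); g=rest+R.apply([.0955,0,0])+[0,0,.12]
rel(tcp_for(g,R),R)
E
```

```text
clock: 5.03
eef_pos: [0.5804, -0.2625, 0.3017]
tool_rot: [0.982, 0.1, 0.16, -0.027]
contact_force: [0.8, 0.9, -2.4]
opening: 0.0151
clock 5.03 travel [  31.1 -245.8  153.9] rot [ -2.54 -18.53   8.  ]
```

```bash
python3 -m inch '[{"travel":[5,-40,0],"delta_rot":[-1,-6,2],"gripper":0},{"travel":[10,-80,10],"delta_rot":[-1.5,-12,4],"gripper":0},{"travel":[20,-120,30],"delta_rot":[-2.5,-18.5,6],"gripper":0},{"travel":[28,-158,60],"delta_rot":[-2.5,-18.5,8],"gripper":0},{"travel":[30,-195,90],"delta_rot":[-2.5,-18.5,8],"gripper":0}]' 60 && python3 - <<'E'
from look import *
R=frame([np.cos(np.radians(3.6)),np.sin(np.radians(3.6)),0],[0,0,-1])
rest=np.array([.511,-.009,.056]); g=rest+R.apply([.0955,0,0])+[0,0,.10]
rel(tcp_for(g,R),R)
E
```

```text
clock: 5.45
eef_pos: [0.5951, -0.0718, 0.2429]
tool_rot: [0.999, 0.036, 0.003, -0.003]
contact_force: [0.9, -0.2, -1.7]
opening: 0.0147
clock 5.45 travel [ 15.5 -67.3  92.4] rot [-0.3  -0.32  0.48]
```

```bash
python3 -m inch '[{"travel":[5,-25,10],"delta_rot":[0,0,0],"gripper":0},{"travel":[10,-50,40],"delta_rot":[0,0,0.5],"gripper":0},{"travel":[15.5,-67,65],"delta_rot":[-0.3,-0.3,0.5],"gripper":0},{"travel":[15.5,-67,85],"delta_rot":[-0.3,-0.3,0.5],"gripper":0},{"travel":[15.5,-67,92],"delta_rot":[-0.3,-0.3,0.5],"gripper":0}]' 60 && python3 - <<'E'
from look import *
import pickle
R=frame([np.cos(np.radians(3.6)),np.sin(np.radians(3.6)),0],[0,0,-1])
rest=np.array([.511,-.009,.056]); g=rest+R.apply([.0955,0,0])+[0,0,.10]
w=snap('wrist','w6.png');t=snap('top','t3.png');s=snap('scene','s3.png')
pickle.dump((eyes.calibration('wrist'),pose()[:2]),open('w6.pkl','wb'))
rel(tcp_for(g,R),R)
o=np.zeros((594,800,3),np.uint8)
o[:288,:384]=cv2.resize(w,(384,288))
o[:288,400:800]=cv2.resize(t[130:230,190:330],(400,288))
o[294:594,:400]=cv2.resize(s[165:265,200:333],(400,300),interpolation=2)
o[294:594,400:]=cv2.resize(w[200:384,130:375],(400,300))
cv2.imwrite('pics/m1.png',o)
E
```

```text
clock: 5.87
eef_pos: [0.6018, -0.0056, 0.1476]
tool_rot: [0.999, 0.032, -0.004, -0.0]
contact_force: [-1.0, -0.8, -2.4]
opening: 0.0148
clock 6.02 travel [ 2.7 -5.9  0.5] rot [ 0.08  0.14 -0.24]
```

View pics/m1.png

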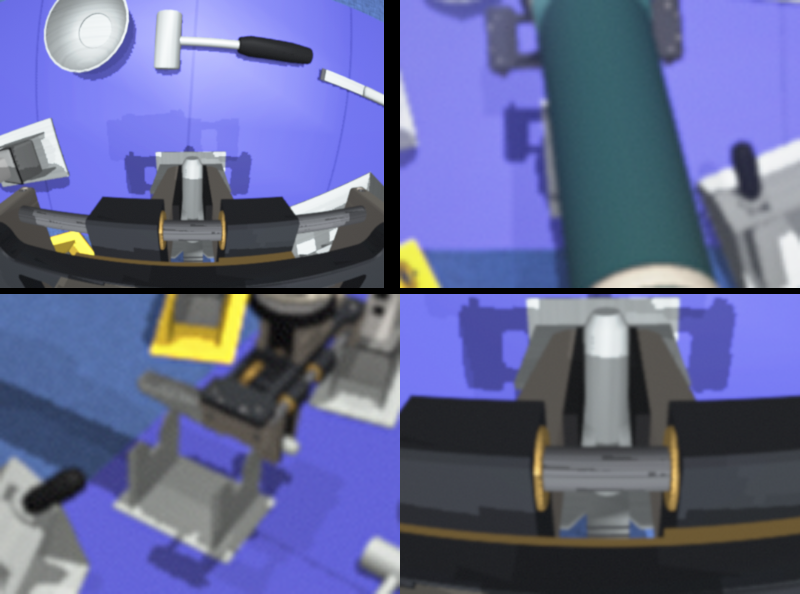

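The rasp is level in hand above the rest (scene panel). In the wrist view the rest base's far corners are at (208,203) and (301,203). Using them to refine the rest.

```bash
python3 - <<'E'
from look import *
import pickle
c,(p,R)=pickle.load(open('w6.pkl','rb'))
w=cv2.imread('pics/w6.png').astype(int)
# white mask of base far edge strip
m=(w[:,:,2]>165)&(w.min(2)>150)
for v in range(200,216,2):
    u=np.where(m[v,190:320])[0]+190; print(v,(u.min(),u.max()) if len(u) else None)
for z in(.0,.005,.008):
    a=plane('wrist',(207.8,203),z,c);b=plane('wrist',(301.2,202.5),z,c)
    d=b-a;print(z,a,b,'len',np.linalg.norm(d),'mid',(a+b)/2,'yaw',np.degrees(np.arctan2(d[1],d[0]))+90, 'centre',(a+b)/2-.07*np.array([np.cos(np.arctan2(d[1],d[0])+np.pi/2),np.sin(np.arctan2(d[1],d[0])+np.pi/2),0]))
cv2.imwrite('pics/x.png',0*w)
E
```

```text
200 None
202 (np.int64(210), np.int64(300))
204 (np.int64(207), np.int64(301))
206 (np.int64(207), np.int64(301))
208 (np.int64(208), np.int64(299))
210 (np.int64(212), np.int64(242))
212 (np.int64(212), np.int64(290))
214 (np.int64(212), np.int64(292))
0.0 [0.577 0.042 0.   ] [ 0.5835 -0.0603  0.    ] len 0.10248992294462261 mid [ 0.5803 -0.0091  0.    ] yaw 3.6541044364804094 centre [ 0.5104 -0.0136  0.    ]
0.005 [0.5787 0.0412 0.005 ] [ 0.5851 -0.0594  0.005 ] len 0.1008266101064111 mid [ 0.5819 -0.0091  0.005 ] yaw 3.654104436480395 centre [ 0.512  -0.0135  0.005 ]
0.008 [0.5796 0.0408 0.008 ] [ 0.586  -0.0588  0.008 ] len 0.09982862240348417 mid [ 0.5828 -0.009   0.008 ] yaw 3.6541044364804094 centre [ 0.513  -0.0135  0.008 ][ WARN:0@0.459] global loadsave.cpp:1063 imwrite_ Unsupported depth image for selected encoder is fallbacked to CV_8U.
```

```bash
cat >> look.py <<'E'
RR=frame([np.cos(np.radians(3.65)),np.sin(np.radians(3.65)),0],[0,0,-1]); rest=np.array([.5123,-.0128,.056])
E
python3 - <<'E'
from look import *
rel(rest+RR.apply([.0935,0,0])+[0,0,.045],RR)
E
```

```text
clock 6.02 travel [ 1.9 -2.1 50.5] rot [ 0.08  0.14 -0.29]
```

```bash
python3 -m inch '[{"travel":[2,-2,10],"delta_rot":[0,0,-0.3],"gripper":0},{"travel":[2,-2,22],"delta_rot":[0,0,-0.3],"gripper":0},{"travel":[2,-2,34],"delta_rot":[0,0,-0.3],"gripper":0},{"travel":[2,-2,42],"delta_rot":[0,0,-0.3],"gripper":0},{"travel":[2,-2,46],"delta_rot":[0,0,-0.3],"gripper":0}]' 60 && python3 -m inch '[{"travel":[0,0,0],"delta_rot":[0,0,0],"gripper":0},{"travel":[0,0,0],"delta_rot":[0,0,0],"gripper":0},{"travel":[0,0,0],"delta_rot":[0,0,0],"gripper":0},{"travel":[0,0,0],"delta_rot":[0,0,0],"gripper":0},{"travel":[0,0,0],"delta_rot":[0,0,0],"gripper":0}]' && python3 - <<'E'
from look import *
rel(rest+RR.apply([.0935,0,0])+[0,0,.045],RR)
rel(rest+RR.apply([.0935,0,0])+[0,0,.003],RR)
print(pose()[2]['contact_force'],pose()[2]['ft_torque'])
E
```

```text
clock: 6.43
eef_pos: [0.6048, -0.0068, 0.1042]
tool_rot: [0.999, 0.032, -0.002, 0.001]
contact_force: [-0.3, 0.4, -2.0]
opening: 0.0152
clock: 6.85
eef_pos: [0.6062, -0.0065, 0.1066]
tool_rot: [0.999, 0.032, -0.0, 0.001]
contact_force: [1.2, -0.1, -3.0]
opening: 0.0151
clock 6.85 travel [-0.6  0.3  5.6] rot [0.09 0.01 0.04]
clock 6.85 travel [-0.6  0.2 47.6] rot [0.09 0.01 0.04]
[ 1.2377 -0.066  -2.9758] [ 0.0521 -0.1186  0.023 ]
```

```bash
python3 -m inch '[{"travel":[0,0,6],"delta_rot":[0,0,0],"gripper":0},{"travel":[0,0,12],"delta_rot":[0,0,0],"gripper":0},{"travel":[0,0,18],"delta_rot":[0,0,0],"gripper":0},{"travel":[0,0,24],"delta_rot":[0,0,0],"gripper":0},{"travel":[0,0,30],"delta_rot":[0,0,0],"gripper":0}]' && python3 - <<'E'
from look import *
rel(rest+RR.apply([.0935,0,0])+[0,0,.003],RR)
print(pose()[2]['contact_force'],pose()[2]['ft_torque'])
E
```

```text
clock: 7.27
eef_pos: [0.6056, -0.0065, 0.0751]
tool_rot: [0.999, 0.032, -0.001, 0.001]
contact_force: [-0.2, 0.3, -0.9]
opening: 0.0151
clock 7.27 travel [ 0.   0.3 16.1] rot [0.08 0.11 0.04]
[-0.1864  0.2735 -0.9481] [ 0.0999  0.0009 -0.0306]
```

```bash
python3 -m inch '[{"travel":[0,0,1],"delta_rot":[0,0,0],"gripper":0},{"travel":[0,0,2],"delta_rot":[0,0,0],"gripper":0},{"travel":[0,0,4],"delta_rot":[0,0,0],"gripper":0},{"travel":[0,0,5],"delta_rot":[0,0,0],"gripper":0},{"travel":[0,0,6],"delta_rot":[0,0,0],"gripper":0}]' && python3 - <<'E'
from look import *
for i in range(1):
    rel(rest+RR.apply([.0935,0,0])+[0,0,.003],RR)
    print(pose()[2]['contact_force'],pose()[2]['ft_torque'])
E
```

```text
clock: 7.68
eef_pos: [0.6062, -0.0059, 0.0704]
tool_rot: [0.999, 0.032, -0.0, 0.0]
contact_force: [-0.1, 1.9, -0.5]
opening: 0.0146
clock 7.68 travel [-0.6  0.9 11.4] rot [0.05 0.02 0.06]
[-0.0813  1.9343 -0.5299] [ 0.4872  0.0961 -0.0625]
```

```bash
python3 -m inch '[{"travel":[0,-1,0],"delta_rot":[0,0,0],"gripper":0},{"travel":[0,-2,0],"delta_rot":[0,0,0],"gripper":0},{"travel":[0,-2,1],"delta_rot":[0,0,0],"gripper":0},{"travel":[0,-2,3],"delta_rot":[0,0,0],"gripper":0},{"travel":[0,-2,4],"delta_rot":[0,0,0],"gripper":0}]' && python3 - <<'E'
from look import *
rel(rest+RR.apply([.0935,0,0])+[0,0,.003],RR)
print(pose()[2]['contact_force'],pose()[2]['ft_torque'])
E
```

```text
clock: 8.1
eef_pos: [0.6056, -0.005, 0.0657]
tool_rot: [0.999, 0.032, -0.001, 0.001]
contact_force: [-0.2, -0.9, -2.1]
opening: 0.0149
clock 8.10 travel [-0.1  1.9  6.7] rot [0.11 0.09 0.03]
[-0.197 -0.925 -2.105] [ 0.0435 -0.1077 -0.0024]
```

Lateral contact is gone, so I keep lowering.

```bash
python3 -m inch '[{"travel":[0,0,1],"delta_rot":[0,0,0],"gripper":0},{"travel":[0,0,2],"delta_rot":[0,0,0],"gripper":0},{"travel":[0,0,4],"delta_rot":[0,0,0],"gripper":0},{"travel":[0,0,5],"delta_rot":[0,0,0],"gripper":0},{"travel":[0,0,6],"delta_rot":[0,0,0],"gripper":0}]' && python3 - <<'E'
from look import *
rel(rest+RR.apply([.0935,0,0])+[0,0,.003],RR)
print(pose()[2]['contact_force'],pose()[2]['ft_torque'])
E
```

```text
clock: 8.52
eef_pos: [0.6061, -0.0047, 0.0609]
tool_rot: [0.999, 0.032, -0.0, 0.001]
contact_force: [-1.7, -0.5, 7.6]
opening: 0.0149
clock 8.52 travel [-0.6  2.1  1.9] rot [0.1  0.04 0.04]
[-1.7235 -0.4739  7.6378] [-0.1361  0.7241  0.016 ]
```

```bash
python3 -m inch '[{"travel":[0,0,-1],"delta_rot":[0,0,0],"gripper":0.5},{"travel":[0,0,-2],"delta_rot":[0,0,0],"gripper":0.5},{"travel":[0,0,-2],"delta_rot":[0,0,0],"gripper":0.5},{"travel":[0,0,-2],"delta_rot":[0,0,0],"gripper":0.5},{"travel":[0,0,-2],"delta_rot":[0,0,0],"gripper":0.5}]' 20 && python3 -m inch '[{"travel":[0,0,0],"delta_rot":[0,0,0],"gripper":0.6},{"travel":[0,0,-25],"delta_rot":[0,0,0],"gripper":0.6},{"travel":[0,0,-55],"delta_rot":[0,0,0],"gripper":0.6},{"travel":[0,0,-85],"delta_rot":[0,0,0],"gripper":0.6},{"travel":[0,0,-95],"delta_rot":[0,0,0],"gripper":0.6}]' && python3 - <<'E'
from look import *
import pickle
w=snap('wrist','w7.png');s=snap('scene','s4.png')
pickle.dump((eyes.calibration('wrist'),pose()[:2]),open('w7.pkl','wb'))
o=np.zeros((500,800,3),np.uint8)
o[:300,:400]=cv2.resize(w,(400,300))
o[:500,400:800]=cv2.resize(s[160:285,220:320],(400,500),interpolation=2)
o[300:500,:400]=cv2.resize(w[190:310,135:375],(400,200),interpolation=2)
cv2.imwrite('pics/m2.png',o)
E
```

```text
clock: 8.93
eef_pos: [0.6056, -0.0045, 0.0619]
tool_rot: [0.999, 0.032, -0.001, 0.001]
contact_force: [0.2, 0.3, 0.7]
opening: 0.045
clock: 9.35
eef_pos: [0.6081, -0.0042, 0.1613]
tool_rot: [0.999, 0.032, 0.003, 0.001]
contact_force: [0.4, -0.5, 0.2]
opening: 0.055
```

View pics/m2.png

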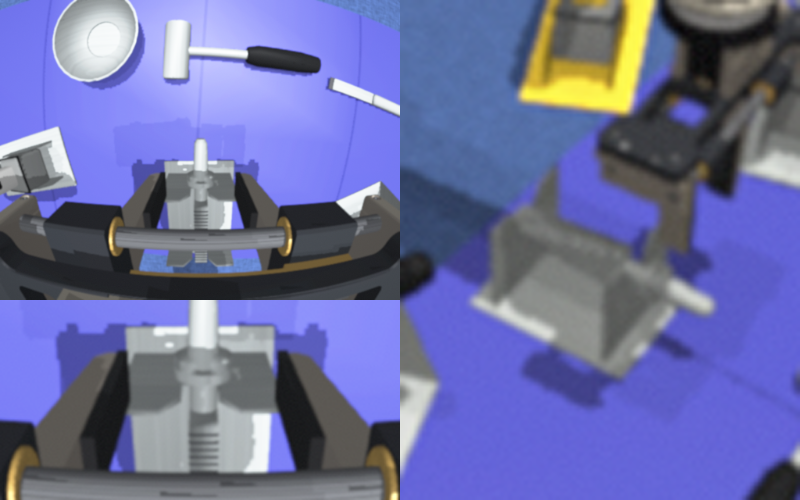

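The rasp lies level in both notches, released: shank tip at wrist (257,179), teeth on its upper edge. Now I measure the tip and step back along the blade.

```bash
python3 - <<'E'
from look import *
import pickle
c,(p,R)=pickle.load(open('w7.pkl','rb'))
w=cv2.imread('pics/w7.png');print(w[168:192,257].tolist()[::2])
for v in(177,179):
  e=plane('wrist',(257,v),.064,c);print(e)
k=plane('wrist',(256.8,212),.064,c);d=e-k;print('collar-ish',k,np.degrees(np.arctan2(d[1],d[0])))
b=e-RR.apply([.116,0,0]);print('blade',b,'rest',rest)
rel(b+[0,0,.09],RR); rel(b+[0,0,-.007],RR)
E
```

```text
[[247, 140, 136], [247, 138, 135], [247, 138, 135], [247, 137, 134], [219, 132, 129], [195, 191, 184], [243, 242, 237], [247, 246, 243], [249, 249, 246], [250, 249, 246], [250, 249, 246], [249, 249, 246]]
[ 0.6259 -0.0044  0.064 ]
[ 0.6241 -0.0046  0.064 ]
collar-ish [ 0.5938 -0.0063  0.064 ] 3.380733836307291
blade [ 0.5084 -0.0119  0.064 ] rest [ 0.5123 -0.0128  0.056 ]
clock 9.45 travel [-99.3   1.2   4.9] rot [ 0.1  -0.2   0.04]
clock 9.45 travel [-99.6   1.  101.9] rot [ 0.1  -0.2   0.04]
```

```bash
python3 -m inch '[{"travel":[-35,0.5,0],"delta_rot":[0,0,0],"gripper":0.6},{"travel":[-70,1,0],"delta_rot":[0,0,0],"gripper":0.6},{"travel":[-98,1,0],"delta_rot":[0,0,0],"gripper":0.6},{"travel":[-98,1,20],"delta_rot":[0,-0.2,0],"gripper":0.6},{"travel":[-98,1,40],"delta_rot":[0,-0.2,0],"gripper":0.6}]' && python3 - <<'E'
from look import *
rel(np.array([.509,-.0118,.059]),RR)
E
```

```text
clock: 9.87
eef_pos: [0.5064, -0.0122, 0.1162]
tool_rot: [0.999, 0.032, -0.002, 0.001]
contact_force: [0.8, -0.5, -0.0]
opening: 0.0551
clock 9.87 travel [ 2.9 -0.3 57.2] rot [0.11 0.29 0.02]
```

```bash
python3 -m inch '[{"travel":[2,0,15],"delta_rot":[0,0,0],"gripper":0.6},{"travel":[2,0,30],"delta_rot":[0,0,0],"gripper":0.6},{"travel":[2,0,45],"delta_rot":[0,0,0],"gripper":0.6},{"travel":[2,0,55],"delta_rot":[0,0,0],"gripper":0.6},{"travel":[2,0,58],"delta_rot":[0,0,0],"gripper":0.6}]' && python3 -m inch '[{"travel":[0,0,0],"delta_rot":[0,0,0],"gripper":0.4},{"travel":[0,0,0],"delta_rot":[0,0,0],"gripper":0},{"travel":[0,0,0],"delta_rot":[0,0,0],"gripper":0},{"travel":[0,0,0],"delta_rot":[0,0,0],"gripper":0},{"travel":[0,0,0],"delta_rot":[0,0,0],"gripper":0}]' 30&& python3 -m inch '[{"travel":[0,0,0],"delta_rot":[0,0,0],"gripper":0},{"travel":[0,0,0],"delta_rot":[0,0,0],"gripper":0},{"travel":[0,0,0],"delta_rot":[0,0,0],"gripper":0},{"travel":[0,0,0],"delta_rot":[0,0,0],"gripper":0},{"travel":[0,0,0],"delta_rot":[0,0,0],"gripper":0}]' 60
```

```text
clock: 10.28
eef_pos: [0.5075, -0.0118, 0.0563]
tool_rot: [0.999, 0.032, -0.005, 0.001]
contact_force: [0.1, -0.2, -0.4]
opening: 0.0552
clock: 10.7
eef_pos: [0.5103, -0.0118, 0.0598]
tool_rot: [0.999, 0.032, -0.002, 0.001]
contact_force: [0.4, 0.0, 0.1]
opening: 0.0237
clock: 11.12
eef_pos: [0.5101, -0.0117, 0.0596]
tool_rot: [0.999, 0.032, -0.002, 0.001]
contact_force: [-0.7, -0.6, 4.8]
opening: 0.0158
```

```bash
python3 -m inch '[{"travel":[0,0,-10],"delta_rot":[0,0,0],"gripper":0},{"travel":[0,0,-30],"delta_rot":[0,0,0],"gripper":0},{"travel":[0,0,-60],"delta_rot":[0,0,0],"gripper":0},{"travel":[0,0,-90],"delta_rot":[0,0,0],"gripper":0},{"travel":[0,0,-120],"delta_rot":[0,0,0],"gripper":0}]' 60 && python3 -m inch '[{"travel":[0,0,-35],"delta_rot":[0,0,0],"gripper":0},{"travel":[0,0,-70],"delta_rot":[0,0,0],"gripper":0},{"travel":[0,0,-100],"delta_rot":[0,0,0],"gripper":0},{"travel":[0,0,-100],"delta_rot":[0,0,0],"gripper":0},{"travel":[0,0,-100],"delta_rot":[0,0,0],"gripper":0}]' && python3 - <<'E'
from look import *
b=cv2.imread('pics/t0.png');x0,y0=108,140
sub=b[y0:205,x0:208].astype(int)
B,G,Rd=sub[:,:,0],sub[:,:,1],sub[:,:,2]
grey=(B-Rd<35)   # non-blue
for yy in range(0,65,2): print('%3d'%(yy+y0),''.join('#' if grey[yy,x] and Rd[yy,x]>200 else ('+' if grey[yy,x] and Rd[yy,x]>130 else ('-' if grey[yy,x] else '.')) for x in range(100)))
E
```

```text
clock: 11.53
eef_pos: [0.5094, -0.0115, 0.1803]
tool_rot: [0.999, 0.032, -0.003, 0.001]
contact_force: [1.0, 0.7, -1.9]
opening: 0.0155
clock: 11.95
eef_pos: [0.5112, -0.0113, 0.2808]
tool_rot: [0.999, 0.032, -0.001, 0.001]
contact_force: [-0.3, 0.2, -2.7]
opening: 0.0157
140 ....................................................................................................
142 ....................................................................................................
144 ....................................................................................................
146 ....................................................................................................
148 ....................................................................................................
150 ....................................................................................................
152 ......................................................+++..........+++..............................
154 ...................................................++###++........+++++........++.......
[... 1937 characters left out ...]
.....+++++............................................................
194 ....................................................................................................
196 ....................................................................................................
198 ....................................................................................................
200 ....................................................................................................
202 ....................................................................................................
204 ....................................................................................................
```

Lifted (−2.7 N: rasp in hand). The handpiece base edges give a nose direction yaw of about −75°; I fit that properly and compute the standoff.

```bash
python3 - <<'E'
from look import *
pl=lambda u,v,z=.004:plane('top',(108+u,v),z)
E1=[(47.5,190),(54.5,188),(61.5,186),(68.5,184),(76.5,182),(84.5,180)]
E2=[(80.5,154),(81.5,158),(82.5,160),(83.5,164),(84.5,168),(85.5,172),(86.3,176)]
for E in(E1,E2):
    q=np.array([pl(*e)[:2] for e in E]);d=np.linalg.svd(q-q.mean(0))[2][0];print(np.degrees(np.arctan2(d[1],d[0]))%180,q[0],q[-1])
up=np.array([pl(u,v,.2)[:2] for u,v in[(43,156),(37,158),(31,160),(26,162),(20,164)]]);d=up[0]-up[-1];print('body edge',np.degrees(np.arctan2(d[1],d[0])))
# tip visible in wrist: predicted pixel
E
cat >> look.py <<'E'
YAW=-75.; SP=np.array([.5735,.197,.214])
def spin(yaw=None):
    y=np.radians(YAW if yaw is None else yaw); n=np.array([np.cos(y)*np.cos(np.radians(20)),np.sin(y)*np.cos(np.radians(20)),np.sin(np.radians(20))])
    return n
def insR(yaw=None,pitch=0.7):  # tool such that rasp x=-n (rasp pitched toward +tool z by pitch deg)
    n=spin(yaw); return frame(-n,[0,0,-1])*Ro.from_euler('y',pitch,degrees=True)
def ins_tcp(d,R,sp=None,bx=-.0005,bz=-.005): # collar d m out of the nose
    n=spin();b=(SP if sp is None else sp)+n*(d+.074);return b-R.apply([bx,0,bz])
E
python3 - <<'E'
from look import *
R=insR();print(R.as_matrix());n=spin()
print('rasp x in tool',R.inv().apply(-n))
rel(ins_tcp(.092,R),R)
E
```

```text
104.78693885147256 [0.4915 0.3321] [0.5247 0.2058]
14.988317559321985 [0.6152 0.22  ] [0.5385 0.1997]
body edge -70.91486602335922
[[-0.2443  0.9659  0.0855]
 [ 0.9116  0.2588 -0.3193]
 [-0.3305  0.     -0.9438]]
rasp x in tool [0.9999 0.     0.0122]
clock 11.95 travel [106.5 -49.8  14.7] rot [ -17.04  -13.81 -100.22]
```

```bash
python3 -m inch '[{"travel":[10,10,-10],"delta_rot":[-1.1,-0.9,-6.8],"gripper":0},{"travel":[20,15,-20],"delta_rot":[-2.3,-1.9,-13.6],"gripper":0},{"travel":[30,20,-30],"delta_rot":[-3.5,-2.8,-20.4],"gripper":0},{"travel":[40,20,-40],"delta_rot":[-4.6,-3.7,-27.2],"gripper":0},{"travel":[50,20,-40],"delta_rot":[-5.8,-4.7,-34],"gripper":0}]' 60 && python3 - <<'E'
from look import *
R=insR();rel(ins_tcp(.092,R),R)
E
```

```text
clock: 12.37
eef_pos: [0.5625, -0.0286, 0.3187]
tool_rot: [0.943, 0.325, -0.042, 0.052]
contact_force: [0.4, 0.6, -1.5]
opening: 0.0158
clock 12.37 travel [ 91.5 -29.5  40.8] rot [-11.46  -8.98 -65.88]
```

```bash
python3 -m inch '[{"travel":[0,0,0],"delta_rot":[-1.2,-0.9,-6.8],"gripper":0},{"travel":[0,0,0],"delta_rot":[-2.4,-1.9,-13.6],"gripper":0},{"travel":[0,0,0],"delta_rot":[-3.6,-2.8,-20.4],"gripper":0},{"travel":[10,0,0],"delta_rot":[-4.7,-3.7,-27.2],"gripper":0},{"travel":[20,0,0],"delta_rot":[-5.9,-4.7,-34],"gripper":0}]' 60 && python3 - <<'E'
from look import *
R=insR();rel(ins_tcp(.092,R),R)
E
```

```text
clock: 12.78
eef_pos: [0.5769, -0.0163, 0.3145]
tool_rot: [0.8, 0.586, -0.078, 0.097]
contact_force: [-0.7, 0.8, -1.9]
opening: 0.0156
clock 12.78 travel [79.6 14.4 31.4] rot [ -5.76  -4.28 -31.8 ]
```

```bash
python3 -m inch '[{"travel":[10,5,0],"delta_rot":[-1.2,-0.9,-6.8],"gripper":0},{"travel":[20,10,10],"delta_rot":[-2.4,-1.9,-13.6],"gripper":0},{"travel":[30,15,20],"delta_rot":[-3.6,-2.8,-20.4],"gripper":0},{"travel":[50,15,25],"delta_rot":[-4.7,-3.7,-27],"gripper":0},{"travel":[65,15,30],"delta_rot":[-5.8,-4.3,-31.8],"gripper":0}]' 60 && python3 -m inch '[{"travel":[0,0,0],"delta_rot":[0,0,0],"gripper":0},{"travel":[0,0,0],"delta_rot":[0,0,0],"gripper":0},{"travel":[0,0,0],"delta_rot":[0,0,0],"gripper":0},{"travel":[0,0,0],"delta_rot":[0,0,0],"gripper":0},{"travel":[0,0,0],"delta_rot":[0,0,0],"gripper":0}]' && python3 - <<'E'
from look import *
import pickle
R=insR();rel(ins_tcp(.092,R),R)
w=snap('wrist','w8.png');pickle.dump((eyes.calibration('wrist'),pose()[:2]),open('w8.pkl','wb'))
snap('scene','s8.png')
# predicted pixels in wrist of tool-frame / world points
c=eyes.calibration('wrist');K=np.array(c['mtx'])
def pix(X):
    v=np.array(c['R'])@X+np.array(c['t']);th=np.arctan2(np.hypot(*v[:2]),v[2]);return K[:2,2]+K[0,0]*th*v[:2]/np.hypot(*v[:2])
p,Rt,_=pose();n=spin()
T=lambda a:p+Rt.apply(np.array(a)/1e3)
print('tip',pix(T([115.5,0,-3.6])),'collar',pix(T([73.5,0,-4.1])),'nose',pix(SP),'nosetop',pix(SP+.0225*R.as_matrix()[:,2]*-1),'side',pix(SP+.0225*R.as_matrix()[:,1]),pix(SP-.0225*R.as_matrix()[:,1]))
E
```

```text
clock: 13.2
eef_pos: [0.6107, 0.0329, 0.2698]
tool_rot: [0.6, 0.782, -0.102, 0.133]
contact_force: [0.1, 0.1, -2.4]
opening: 0.0158
clock: 13.62
eef_pos: [0.612, 0.0308, 0.2738]
tool_rot: [0.604, 0.779, -0.1, 0.135]
contact_force: [-0.8, -0.4, -2.1]
opening: 0.0156
clock 13.62 travel [15.3  5.6  3.1] rot [ 0.2   0.06 -0.55]
tip [256.865   33.9712] collar [256.8862 113.8217] nose [264.1686 -64.8839] nosetop [265.4186 -86.739 ] side [303.9955 -63.2093] [224.0286 -63.8928]
```

```bash
python3 -m inch '[{"travel":[0,15,0],"delta_rot":[0,6,0],"gripper":0},{"travel":[0,30,0],"delta_rot":[0,12,0],"gripper":0},{"travel":[0,45,0],"delta_rot":[0,18,0],"gripper":0},{"travel":[0,50,0],"delta_rot":[0,25,0],"gripper":0},{"travel":[0,50,0],"delta_rot":[0,28,0],"gripper":0}]' 60 && python3 -m inch '[{"travel":[0,0,0],"delta_rot":[0,0,0],"gripper":0},{"travel":[0,0,0],"delta_rot":[0,0,0],"gripper":0},{"travel":[0,0,0],"delta_rot":[0,0,0],"gripper":0},{"travel":[0,0,0],"delta_rot":[0,0,0],"gripper":0},{"travel":[0,0,0],"delta_rot":[0,0,0],"gripper":0}]' && python3 - <<'E'
from look import *
import pickle
w=snap('wrist','w9.png');c=eyes.calibration('wrist');pickle.dump((c,pose()[:2]),open('w9.pkl','wb'))
w8=cv2.imread('pics/w8.png')
o=np.zeros((600,800,3),np.uint8)
o[:480,:800]=cv2.resize(w[0:120,120:320],(800,480),interpolation=2)
o[480:,:400]=cv2.resize(w8[10:70,156:356],(400,120),interpolation=2)
cv2.imwrite('pics/m3.png',o)
K=np.array(c['mtx'])
def pix(X):
    v=np.array(c['R'])@X+np.array(c['t']);th=np.arctan2(np.hypot(*v[:2]),v[2]);return K[:2,2]+K[0,0]*th*v[:2]/np.hypot(*v[:2])
print('nose pred',pix(SP))
E
```

```text
clock: 14.13
eef_pos: [0.6625, 0.0406, 0.2738]
tool_rot: [0.611, 0.788, 0.05, -0.059]
contact_force: [0.7, -1.5, -2.6]
opening: 0.0159
clock: 14.55
eef_pos: [0.6598, 0.0468, 0.2742]
tool_rot: [0.608, 0.791, 0.048, -0.058]
contact_force: [0.2, 0.6, -1.8]
opening: 0.0159
nose pred [201.0124  16.0556]
```

```bash
python3 -m inch '[{"travel":[0,0,0],"delta_rot":[0,5,0],"gripper":0},{"travel":[0,0,0],"delta_rot":[0,10,0],"gripper":0},{"travel":[0,0,0],"delta_rot":[0,12,0],"gripper":0},{"travel":[0,0,0],"delta_rot":[0,12,0],"gripper":0},{"travel":[0,0,0],"delta_rot":[0,12,0],"gripper":0}]' 60 && python3 -m inch '[{"travel":[0,0,0],"delta_rot":[0,0,0],"gripper":0},{"travel":[0,0,0],"delta_rot":[0,0,0],"gripper":0},{"travel":[0,0,0],"delta_rot":[0,0,0],"gripper":0},{"travel":[0,0,0],"delta_rot":[0,0,0],"gripper":0},{"travel":[0,0,0],"delta_rot":[0,0,0],"gripper":0}]' && python3 - <<'E'
from look import *
import pickle
w=snap('wrist','w9.png');c=eyes.calibration('wrist');pickle.dump((c,pose()[:2]),open('w9.pkl','wb'))
w8=cv2.imread('pics/w8.png')
o=np.zeros((600,800,3),np.uint8)
o[:480,:800]=cv2.resize(w[20:140,120:320],(800,480),interpolation=2)
o[480:,:400]=cv2.resize(w8[10:70,156:356],(400,120),interpolation=2)
cv2.imwrite('pics/m3.png',o)
K=np.array(c['mtx'])
def pix(X):
    v=np.array(c['R'])@X+np.array(c['t']);th=np.arctan2(np.hypot(*v[:2]),v[2]);return K[:2,2]+K[0,0]*th*v[:2]/np.hypot(*v[:2])
print('nose pred',pix(SP))
E
```

```text
clock: 15.02
eef_pos: [0.6601, 0.0447, 0.2732]
tool_rot: [0.601, 0.779, 0.111, -0.14]
contact_force: [0.6, 0.2, -1.1]
opening: 0.0156
clock: 15.43
eef_pos: [0.6602, 0.0454, 0.2739]
tool_rot: [0.6, 0.78, 0.112, -0.14]
contact_force: [-0.6, -0.1, -2.1]
opening: 0.0153
nose pred [206.3499  46.1489]
```

View pics/m3.png

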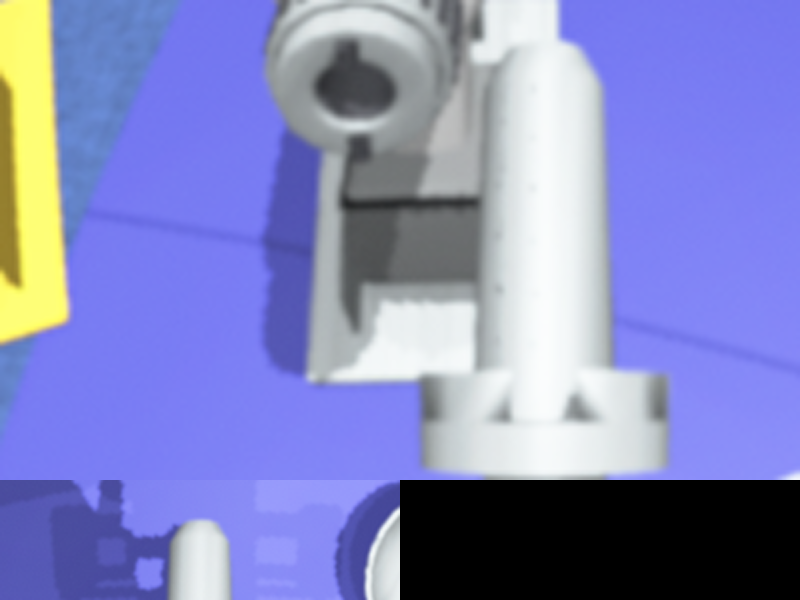

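Clear view: the bore centre is at crop (355,88) → wrist px (208.4,41.6), dogs above and below it, and the shank tip matches its predicted position (256,31). I compute the spindle.

```bash
python3 - <<'E'
from look import *
import pickle
c,_=pickle.load(open('w9.pkl','rb'))
w=ray('wrist',(208.4,41.6),c);print('on z .214',plane('wrist',(208.4,41.6),.214,c),'dir',w[1])
S=lambda u,v:ray('scene',(u/3+140-.33,v/3+125-.33))
T=lambda u,v:ray('top',(u/4+115-.37,v/4+140-.37))
print(tri(w,S(552,88)),tri(w,T(276,62)),tri(w,S(552,88),T(276,62)))
# yaw from bore/face: dogs line direction, face side points
l=plane('wrist',(120+315/4-.4,41.6),.214,c);r_=plane('wrist',(120+395/4-.4,41.6),.214,c);d=r_-l;print('bore width',np.linalg.norm(d),'yaw',np.degrees(np.arctan2(d[1],d[0])))
E
```

```text
on z .214 [0.5737 0.2023 0.214 ] dir [-0.2848  0.5009 -0.8173]
(array([0.5788, 0.194 , 0.2277]), [np.float64(0.0003267714299176028), np.float64(0.0003267714299173863)]) (array([0.574 , 0.1974, 0.2184]), [np.float64(0.002426868321660854), np.float64(0.0024268683216608477)]) (array([0.5751, 0.197 , 0.2226]), [np.float64(0.0015413256085761654), np.float64(0.0029414287735629713), np.float64(0.004048275267461975)])
bore width 0.018700102485119583 yaw 11.281304168821748
```

```bash
python3 -m inch '[{"travel":[0,-30,0],"delta_rot":[0,0,0],"gripper":0},{"travel":[0,-60,0],"delta_rot":[0,0,0],"gripper":0},{"travel":[0,-90,0],"delta_rot":[0,0,0],"gripper":0},{"travel":[0,-105,0],"delta_rot":[0,0,0],"gripper":0},{"travel":[0,-105,0],"delta_rot":[0,0,0],"gripper":0}]' 60 && python3 -m inch '[{"travel":[0,0,0],"delta_rot":[0,0,0],"gripper":0},{"travel":[0,0,0],"delta_rot":[0,0,0],"gripper":0},{"travel":[0,0,0],"delta_rot":[0,0,0],"gripper":0},{"travel":[0,0,0],"delta_rot":[0,0,0],"gripper":0},{"travel":[0,0,0],"delta_rot":[0,0,0],"gripper":0}]' && python3 - <<'E'
from look import *
import pickle
w=snap('wrist','w10.png');c=eyes.calibration('wrist');pickle.dump((c,pose()[:2]),open('w10.pkl','wb'))
K=np.array(c['mtx'])
def pix(X,c):
    v=np.array(c['R'])@X+np.array(c['t']);th=np.arctan2(np.hypot(*v[:2]),v[2]);return K[:2,2]+K[0,0]*th*v[:2]/np.hypot(*v[:2])
SPn=np.array([.5737,.2023,.214]);rs=[]
for f in('w9','w10'):
    c=pickle.load(open(f+'.pkl','rb'))[0];im=cv2.imread('pics/%s.png'%f);u,v=pix(SPn,c);print(f,'pred',u,v)
    u0,v0=int(u)-26,max(0,int(v)-26);g=im[v0:v0+52,u0:u0+52].astype(int).max(2)
    for t in(110,125):
        n,l,st,ce=cv2.connectedComponentsWithStats((g<t).astype(np.uint8))
        for i in range(1,n):
            if st[i,4]>25: print(t,st[i][:]+[u0,v0,0,0,0],ce[i]+[u0,v0])
    print('\n'.join(''.join('%4d'%x for x in row) for row in g[::3,::2]))
E
```

```text
clock: 15.9
eef_pos: [0.5562, 0.0168, 0.2731]
tool_rot: [0.601, 0.779, 0.111, -0.14]
contact_force: [1.0, -0.7, -1.3]
opening: 0.0157
clock: 16.32
eef_pos: [0.5592, 0.0187, 0.2728]
tool_rot: [0.6, 0.779, 0.112, -0.141]
contact_force: [0.3, 0.4, -2.1]
opening: 0.0158
w9 pred 208.3722051257646 41.613972196153384
110 [198  30  21  19 252] [208.0992  40.4206]
110 [206  54   7  13  57] [208.7895  58.8772]
125 [230  15   4  22  55] [231.8727  23.3091]
125 [198  30  22  19 283] [208.0177  40.3852]
125 [205  54  21  13 191] [214.1414  61.2618]
 239 240 230 189 172 106 148 123 180 161 134 220 165 144 229 203 130 204 219 134 165 202 126 147 137 112
 239 240 234 186 131 122 147 134 219 205 223 236 236 235 236 234 229 232 221 142 188 195 117 157 124 109
 239 239 240 213 107 159 203 217 211 198 185 173 173 188 188 182 168 177 202 220 217 193 133 156 112 114
 240 240 237 173 154 199 185 173 208 229 232 231 234 235 235 233 233 229 203 163 154 182 191 170 104 117
 240 240 222 143 167 158 198 224 231 232 226 218 211 215 222 227 228 229 225 219 203 171 157 174 157 124
 240 240 181 157 155 199 218 202 
[... 2843 characters left out ...]
72 190 156 119 117 116 111 116 136 160 159 156 154 151 192 239 242 242
 142 142 143 165 163 146 150 155 159 166 189 218 226 220 206 194 176 162 156 153 151 196 240 243 243 243
 141 141 159 188 189 183 154 144 148 152 147 104  86  90 142 157 154 149 150 187 232 243 243 243 244 243
 130 138 176 183 182 180 178 175 163 144 132  90  66  86 146 172 194 224 239 244 244 244 244 244 243 243
 118 119 162 179 178 178 179 179 179 163 147 220 188 201 242 244 244 244 244 244 244 244 244 244 244 244
 118 121 161 179 179 179 179 179 180 174 138 222 243 242 245 244 244 244 244 244 244 244 244 244 244 244
 121 134 185 192 190 188 184 181 179 178 144 190 242 241 245 244 244 244 245 245 244 244 244 244 244 244
```

```bash
python3 - <<'E'
from look import *
import pickle
c9,c10=[pickle.load(open(f+'.pkl','rb'))[0] for f in('w9','w10')]
for a,b in(((208.3,41.6),(323,41.8)),((208.3,41.6),(322.8,42.2))):
    print(tri(ray('wrist',a,c9),ray('wrist',b,c10)))
for z in(.214,):print(plane('wrist',(208.3,41.6),z,c9),plane('wrist',(323,41.8),z,c10))
E
```

```text
(array([0.5741, 0.2016, 0.2159]), [np.float64(0.00042478247012563223), np.float64(0.00042478247012556544)])
(array([0.574 , 0.2017, 0.2154]), [np.float64(0.0002277027212825553), np.float64(0.0002277027212825137)])
[0.5736 0.2023 0.214 ] [0.5742 0.2035 0.214 ]
```

Two wrist views agree on the spindle at (0.574, 0.202, 0.215), against a stated height of 0.214. Moving to a coaxial standoff.

```bash
cat >> look.py <<'E'
YAW=-75.1; SP=np.array([.5740,.2022,.2145])
E
python3 - <<'E'
from look import *
R=insR();rel(ins_tcp(.075,R),R)
E
```

```text
clock 16.37 travel [26.  61.5 23.2] rot [  0.33 -40.01  -0.16]
```

```bash
python3 -m inch '[{"travel":[-15,15,0],"delta_rot":[0,-7,0],"gripper":0},{"travel":[-15,30,0],"delta_rot":[0,-14,0],"gripper":0},{"travel":[-10,45,0],"delta_rot":[0,-21,0],"gripper":0},{"travel":[0,58,5],"delta_rot":[0,-28,0],"gripper":0},{"travel":[5,61,10],"delta_rot":[0.3,-35,0],"gripper":0}]' 60 && python3 - <<'E'
from look import *
R=insR();rel(ins_tcp(.075,R),R)
E
```

```text
clock: 16.78
eef_pos: [0.6179, 0.0439, 0.2673]
tool_rot: [0.606, 0.785, -0.075, 0.102]
contact_force: [-0.5, 1.3, -2.3]
opening: 0.0152
clock 16.78 travel [24.  -1.8  0.7] rot [ 0.3  -4.73 -0.24]
```

```bash
python3 -m inch '[{"travel":[4,-1,0],"delta_rot":[0.3,-4.7,-0.2],"gripper":0},{"travel":[9,-1,0],"delta_rot":[0.3,-4.7,-0.2],"gripper":0},{"travel":[15,-1.5,0],"delta_rot":[0.3,-4.7,-0.2],"gripper":0},{"travel":[15,-1.5,0],"delta_rot":[0.3,-4.7,-0.2],"gripper":0},{"travel":[15,-1.5,0],"delta_rot":[0.3,-4.7,-0.2],"gripper":0}]' 60 &&  python3 -m inch '[{"travel":[0,0,0],"delta_rot":[0,0,0],"gripper":0},{"travel":[0,0,0],"delta_rot":[0,0,0],"gripper":0},{"travel":[0,0,0],"delta_rot":[0,0,0],"gripper":0},{"travel":[0,0,0],"delta_rot":[0,0,0],"gripper":0},{"travel":[0,0,0],"delta_rot":[0,0,0],"gripper":0}]' && python3 - <<'E'
from look import *
import pickle
R=insR();rel(ins_tcp(.06,R),R)
w=snap('wrist','w11.png');c=eyes.calibration('wrist');pickle.dump((c,pose()[:2]),open('w11.pkl','wb'))
K=np.array(c['mtx'])
def pix(X):
    v=np.array(c['R'])@X+np.array(c['t']);th=np.arctan2(np.hypot(*v[:2]),v[2]);return K[:2,2]+K[0,0]*th*v[:2]/np.hypot(*v[:2])
p,Rt,_=pose();T=lambda a:p+Rt.apply(np.array(a)/1e3)
print('tip',pix(T([115.5,0,-3.6])),'mid',pix(T([95,0,-3.9])),'collar',pix(T([67.5,0,-4.2])),'nose',pix(SP))
g=w.astype(int);m=(g[:,:,0]-g[:,:,2]<40)
for v in(28,32,36,40,50,60,80,96,106,112): 
    u=np.where(m[v,225:290])[0]+225; print(v,(u.min(),u.max(),len(u)) if len(u) else None)
E
```

```text
clock: 17.2
eef_pos: [0.6109, 0.0534, 0.2621]
tool_rot: [0.602, 0.781, -0.103, 0.129]
contact_force: [-0.3, 0.1, -2.7]
opening: 0.0159
clock: 17.62
eef_pos: [0.6106, 0.0548, 0.2621]
tool_rot: [0.602, 0.782, -0.103, 0.129]
contact_force: [-0.2, -0.9, -2.6]
opening: 0.0155
clock 17.62 travel [25.6  2.5 -1.8] rot [-0.32 -0.28 -0.02]
tip [256.902   33.9163] mid [256.922   72.1252] collar [256.933  125.4762] nose [261.669  -38.9205]
28 None
32 (np.int64(248), np.int64(263), 16)
36 (np.int64(245), np.int64(266), 22)
40 (np.int64(243), np.int64(269), 27)
50 (np.int64(241), np.int64(270), 30)
60 (np.int64(241), np.int64(270), 30)
80 (np.int64(240), np.int64(271), 32)
96 (np.int64(240), np.int64(272), 33)
106 (np.int64(225), np.int64(272), 39)
112 (np.int64(225), np.int64(273), 40)
```

```bash
python3 -m inch '[{"travel":[4,2,-1],"delta_rot":[-0.3,-0.3,0],"gripper":0},{"travel":[8,3,-2],"delta_rot":[-0.3,-0.3,0],"gripper":0},{"travel":[12,3,-2],"delta_rot":[-0.3,-0.3,0],"gripper":0},{"travel":[18,3,-2],"delta_rot":[-0.3,-0.3,0],"gripper":0},{"travel":[22,3,-2],"delta_rot":[-0.3,-0.3,0],"gripper":0}]' 60 &&  python3 -m inch '[{"travel":[0,0,0],"delta_rot":[0,0,0],"gripper":0},{"travel":[0,0,0],"delta_rot":[0,0,0],"gripper":0},{"travel":[0,0,0],"delta_rot":[0,0,0],"gripper":0},{"travel":[0,0,0],"delta_rot":[0,0,0],"gripper":0},{"travel":[0,0,0],"delta_rot":[0,0,0],"gripper":0}]' && python3 - <<'E'
from look import *
R=insR();t=ins_tcp(.05,R)+R.apply([0,.0004,0]);rel(t,R)
print(readout.read_state()['contact_force'],readout.read_state()['ft_torque'])
E
```

```text
clock: 18.08
eef_pos: [0.6075, 0.078, 0.2564]
tool_rot: [0.6, 0.782, -0.102, 0.133]
contact_force: [-0.5, 0.2, -1.4]
opening: 0.0156
clock: 18.5
eef_pos: [0.608, 0.0765, 0.2568]
tool_rot: [0.601, 0.782, -0.102, 0.133]
contact_force: [0.0, 0.4, -1.4]
opening: 0.0158
clock 18.50 travel [13.4 -0.1  0.4] rot [-0.02  0.04  0.  ]
[ 0.0174  0.3633 -1.3744] [ 0.3498 -0.0121  0.0316]
```

```bash
python3 -m inch '[{"travel":[5,0,0.4],"delta_rot":[0,0,0],"gripper":0},{"travel":[10,0,0.4],"delta_rot":[0,0,0],"gripper":0},{"travel":[15,0,0.4],"delta_rot":[0,0,0],"gripper":0},{"travel":[18,0,0.4],"delta_rot":[0,0,0],"gripper":0},{"travel":[20,0,0.4],"delta_rot":[0,0,0],"gripper":0}]' 60 && python3 - <<'E'
from look import *
R=insR();t=ins_tcp(.03,R)+R.apply([0,.0004,0]);rel(t,R)
s=readout.read_state();_,Rt,_=pose();print('tool F',Rt.inv().apply(s['contact_force']),'M',Rt.inv().apply(s['ft_torque']))
E
```

```text
clock: 18.92
eef_pos: [0.6027, 0.0959, 0.2495]
tool_rot: [0.6, 0.782, -0.102, 0.133]
contact_force: [-0.5, -0.6, -2.1]
opening: 0.0158
clock 18.92 travel [12.  -0.   0.3] rot [-0.01  0.01  0.1 ]
tool F [ 0.2502 -0.6064  2.1729] M [-0.1331  0.2947  0.0074]
```

```bash
python3 -m inch '[{"travel":[2,0,0.3],"delta_rot":[0,0,0],"gripper":0},{"travel":[4,0,0.3],"delta_rot":[0,0,0],"gripper":0},{"travel":[6,0,0.3],"delta_rot":[0,0,0],"gripper":0},{"travel":[8,0,0.3],"delta_rot":[0,0,0],"gripper":0},{"travel":[10,0,0.3],"delta_rot":[0,0,0],"gripper":0}]' 60 && python3 - <<'E'
from look import *
R=insR();t=ins_tcp(.02,R)+R.apply([0,.0004,0]);rel(t,R)
s=readout.read_state();_,Rt,_=pose();print('tool F',Rt.inv().apply(s['contact_force']),'M',Rt.inv().apply(s['ft_torque']))
E
```

```text
clock: 19.33
eef_pos: [0.6006, 0.104, 0.2461]
tool_rot: [0.601, 0.782, -0.102, 0.133]
contact_force: [0.2, -0.0, -2.4]
opening: 0.0158
clock 19.33 travel [13.  -0.1  0. ] rot [-0.02  0.03  0.03]
tool F [0.7054 0.2138 2.2606] M [-0.0879  0.2985  0.081 ]
```

No contact yet; the tip is about 9 mm inside. Continuing.

```bash
python3 -m inch '[{"travel":[3,0,0],"delta_rot":[0,0,0],"gripper":0},{"travel":[6,0,0],"delta_rot":[0,0,0],"gripper":0},{"travel":[9,0,0],"delta_rot":[0,0,0],"gripper":0},{"travel":[11,0,0],"delta_rot":[0,0,0],"gripper":0},{"travel":[12,0,0],"delta_rot":[0,0,0],"gripper":0}]' 60 && python3 - <<'E'
from look import *
R=insR();t=ins_tcp(.0,R)+R.apply([0,.0004,0]);rel(t,R)
s=readout.read_state();_,Rt,_=pose();print('tool F',Rt.inv().apply(s['contact_force']),'M',Rt.inv().apply(s['ft_torque']))
E
```

```text
clock: 19.75
eef_pos: [0.5976, 0.1152, 0.242]
tool_rot: [0.6, 0.782, -0.103, 0.133]
contact_force: [1.0, -0.1, -2.0]
opening: 0.0152
clock 19.75 travel [20.7  0.   0.2] rot [-0.02  0.03  0.07]
tool F [0.3723 0.9285 2.0105] M [-0.0579  0.2448  0.0325]
```

```bash
python3 -m inch '[{"travel":[2,0,0],"delta_rot":[0,0,0],"gripper":0},{"travel":[4,0,0.2],"delta_rot":[0,0,0],"gripper":0},{"travel":[6,0,0.2],"delta_rot":[0,0,0],"gripper":0},{"travel":[8,0,0.2],"delta_rot":[0,0,0],"gripper":0},{"travel":[10,0,0.2],"delta_rot":[0,0,0],"gripper":0}]' 60 && python3 - <<'E'
from look import *
R=insR();t=ins_tcp(.0,R)+R.apply([0,.0004,0]);rel(t,R)
s=readout.read_state();_,Rt,_=pose();print('tool F',Rt.inv().apply(s['contact_force']),'M',Rt.inv().apply(s['ft_torque']))
E
```

```text
clock: 20.17
eef_pos: [0.5953, 0.1238, 0.2385]
tool_rot: [0.601, 0.782, -0.103, 0.133]
contact_force: [0.6, -2.0, -2.0]
opening: 0.0156
clock 20.17 travel [11.1  0.  -0.1] rot [-0.03  0.05  0.03]
tool F [-1.3428  0.0996  2.564 ] M [-0.1112  0.0406  0.0235]
```

```bash
python3 -m inch '[{"travel":[1,0,0],"delta_rot":[0,0,0],"gripper":0},{"travel":[2,0,0],"delta_rot":[0,0,0],"gripper":0},{"travel":[3,0,0],"delta_rot":[0,0,0],"gripper":0},{"travel":[4,0,0],"delta_rot":[0,0,0],"gripper":0},{"travel":[5,0,0],"delta_rot":[0,0,0],"gripper":0}]' 60 && python3 - <<'E'
from look import *
R=insR();t=ins_tcp(.0,R)+R.apply([0,.0004,0]);rel(t,R)
s=readout.read_state();_,Rt,_=pose();print('tool F',Rt.inv().apply(s['contact_force']),'M',Rt.inv().apply(s['ft_torque']))
E
```

```text
clock: 20.58
eef_pos: [0.5941, 0.128, 0.2369]
tool_rot: [0.601, 0.782, -0.103, 0.133]
contact_force: [1.4, -1.7, -2.9]
opening: 0.0156
clock 20.58 travel [ 6.4  0.  -0.2] rot [-0.04  0.06  0.01]
tool F [-0.9111  0.8747  3.3772] M [-0.1    -0.2371  0.0241]
```

```bash
python3 -m inch '[{"travel":[0,0,0.4],"delta_rot":[0,0,0],"gripper":0},{"travel":[1,0,0.6],"delta_rot":[0,0,0],"gripper":0},{"travel":[2,0,0.6],"delta_rot":[0,0,0],"gripper":0},{"travel":[3,0,0.6],"delta_rot":[0,0,0],"gripper":0},{"travel":[4,0,0.6],"delta_rot":[0,0,0],"gripper":0}]' 60 && python3 - <<'E'
from look import *
R=insR();t=ins_tcp(.0,R)+R.apply([0,.0004,0]);rel(t,R)
s=readout.read_state();_,Rt,_=pose();print('tool F',Rt.inv().apply(s['contact_force']),'M',Rt.inv().apply(s['ft_torque']))
E
```

```text
clock: 21.0
eef_pos: [0.5934, 0.131, 0.2356]
tool_rot: [0.601, 0.781, -0.103, 0.134]
contact_force: [0.4, -5.1, 0.4]
opening: 0.0157
clock 21.00 travel [ 3.1 -0.1 -0.4] rot [-0.03  0.13 -0.  ]
tool F [-4.8798 -0.9113  1.2764] M [ 0.1212 -0.9271  0.0159]
```

```bash
python3 -m inch '[{"travel":[0,0,-0.4],"delta_rot":[0,-0.25,0],"gripper":0},{"travel":[0,0,-0.8],"delta_rot":[0,-0.5,0],"gripper":0},{"travel":[0,0,-1.2],"delta_rot":[0,-0.75,0],"gripper":0},{"travel":[0,0,-1.6],"delta_rot":[0,-1,0],"gripper":0},{"travel":[0,0,-1.6],"delta_rot":[0,-1,0],"gripper":0}]' 60 && python3 - <<'E'
from look import *
R=insR();t=ins_tcp(.0,R)+R.apply([0,.0004,0]);rel(t,R)
s=readout.read_state();_,Rt,_=pose();print('tool F',Rt.inv().apply(s['contact_force']),'M',Rt.inv().apply(s['ft_torque']))
E
```

```text
clock: 21.42
eef_pos: [0.5933, 0.1313, 0.2369]
tool_rot: [0.6, 0.78, -0.108, 0.141]
contact_force: [-0.5, -5.6, -0.5]
opening: 0.0159
clock 21.42 travel [ 3.3 -0.   0.9] rot [-0.04  1.16 -0.01]
tool F [-4.7868 -1.9553  2.3446] M [ 0.042  -0.9301  0.0041]
```

```bash
python3 -m inch '[{"travel":[0,0,0.5],"delta_rot":[0,0.5,0],"gripper":0},{"travel":[0,0,1.2],"delta_rot":[0,1,0],"gripper":0},{"travel":[1,0,1.2],"delta_rot":[0,1,0],"gripper":0},{"travel":[2,0,1.2],"delta_rot":[0,1,0],"gripper":0},{"travel":[3,0,1.2],"delta_rot":[0,1,0],"gripper":0}]' 60 && python3 - <<'E'
from look import *
R=insR();t=ins_tcp(.0,R)+R.apply([0,.0004,0]);rel(t,R)
s=readout.read_state();_,Rt,_=pose();print('tool F',Rt.inv().apply(s['contact_force']),'M',Rt.inv().apply(s['ft_torque']))
w=snap('wrist','w12.png')
g=w.astype(int).max(2)
print('\n'.join('%3d'%v+''.join('%4d'%x for x in g[v,226:290:2]) for v in range(60,150,3)))
E
```

```text
clock: 21.83
eef_pos: [0.5933, 0.1311, 0.2357]
tool_rot: [0.601, 0.78, -0.105, 0.135]
contact_force: [0.8, -11.1, 5.0]
opening: 0.0156
clock 21.83 travel [ 3.   0.  -0.3] rot [-0.1   0.38 -0.13]
tool F [-12.0395  -2.0441  -1.0386] M [ 0.3643 -2.3925 -0.0546]
 60 128  93  98 143 223 227 194 125 122 145 235 241 242 197 133 133 202 242 243 241 160 124 127 189 233 232 162 112 122 171 220 187
 63 125  84  82 147 226 229 194 125 121 147 235 240 241 188 132 134 200 241 242 242 160 124 127 188 234 233 164 112 121 167 219 188
 66 130  84  80 119 194 222 207 126 122 147 233 239 232 175 134 134 198 240 241 232 129 124 127 196 234 233 169 113 120 163 218 183
 69 128  83  79 103 167 215 202 125 121 147 233 237 226 164 133 134 196 239 240 236 146 125 127 191 232 232 170 112 121 167 219 185
 72 128  84  79 103 164 180 166 123 122 150 234 238 201 166 135 134 196 240 240 211 132 125 126 174 228 229 162 110 121 163 222 185
 75 128  86  78 103 159 162 136 108 120 151 236 241 223 199 136 133 189 243 243 221 145 126 127 186 231 229 171 111 120 162 222 190
 78 124  85  79 105 160 165 141 108 117 141 236 2
[... 2418 characters left out ...]
 234 199 153 149 147 143 138 127 151 249
135 142 146 153 156 158 159 163 167 168 169 171 174 177 179 182 181 176 170 166 161 160 162 161 155 151 148 147 142 136 129 165 249
138 248 245 239 235 228 228 226 185 159 161 168 171 174 178 183 181 175 169 163 159 155 151 159 217 229 234 235 242 247 249 250 251
141 251 251 251 251 251 251 251 226 145 152 159 165 171 177 181 181 173 166 158 152 146 135 153 245 251 251 251 251 251 251 251 251
144 251 250 251 251 251 251 251 225 143 152 158 165 171 177 181 181 174 166 158 153 146 136 152 245 251 251 251 251 251 250 251 251
147 250 250 250 250 250 251 250 222 143 151 159 166 170 177 182 181 174 166 158 152 146 136 150 243 251 251 251 251 251 251 250 250
```

Stopped about 3 mm short with 12 N on it. I use the last picture on the collar.

```bash
python3 -c "
import cv2
w=cv2.imread('pics/w12.png');cv2.imwrite('pics/m4.png',cv2.resize(w[70:150,206:308],(765,600),interpolation=2))"
```

```text
(no output)
```

View pics/m4.png

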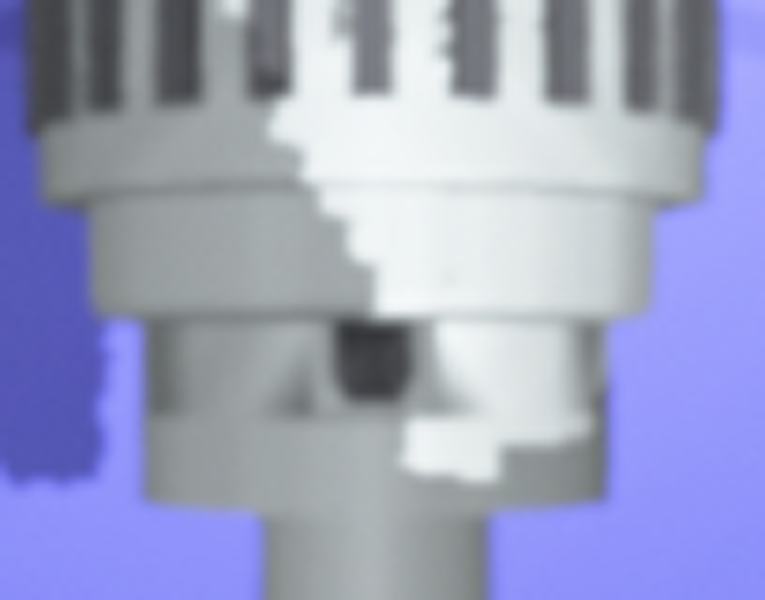

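The dark dog sits centred in the collar's slot (crop (375,360)), and the collar face meets the nose at y≈318 with no visible gap. It is home, so the grip estimate was 3 mm off. Releasing.

```bash
python3 -m inch '[{"travel":[0,0,0],"delta_rot":[0,0,0],"gripper":0.4},{"travel":[0,0,0],"delta_rot":[0,0,0],"gripper":0.5},{"travel":[0,0,0],"delta_rot":[0,0,0],"gripper":0.5},{"travel":[0,0,0],"delta_rot":[0,0,0],"gripper":0.6},{"travel":[0,0,0],"delta_rot":[0,0,0],"gripper":0.6}]' 20 && python3 - <<'E'
from look import *
s=readout.read_state();_,Rt,_=pose();print('tool F',Rt.inv().apply(s['contact_force']),s['opening'],s['eef_pos'])
w=snap('wrist','w13.png').astype(int);a=cv2.imread('pics/w12.png').astype(int)
for n,g in(('before',a),('after',w)): print(n,g[104:132:2,256].max(1), g[104:132:2,230].max(1), g[118,236:276].max(1))
E
```

```text
clock: 22.3
eef_pos: [0.5922, 0.1358, 0.2345]
tool_rot: [0.6, 0.782, -0.102, 0.133]
contact_force: [0.4, -0.5, -0.3]
opening: 0.0472
tool F [-0.4754  0.2086  0.5198] 0.04716461042363241 [0.5922 0.1358 0.2345]
before [239 222 224 226 155  60  66  69  67  76 143 172 181 181] [163 163 163 156 130 138 140 137 135 132 135 150 154 155] [156 158 160 166 169 172 173 172 166 160 156 157 160 150 121  91  78  74
  72  69  69  71  75  79  99 133 157 172 197 223 232 238 241 240 238 235
 233 231 229 227]
after [244 242 245 235 187 185 185 202 195 124  63  62  66  66] [152 146 160 160 160 159 159 159 155 125 117 135 137 135] [165 165 167 167 169 171 170 170 171 169 169 167 167 166 166 166 167 167
 169 177 202 229 241 243 244 241 238 238 239 239 238 238 238 237 237 235
 233 232 231 230]
```

```bash
python3 -m inch '[{"travel":[0,0,-10],"delta_rot":[0,0,0],"gripper":0.6},{"travel":[0,0,-25],"delta_rot":[0,0,0],"gripper":0.6},{"travel":[0,0,-45],"delta_rot":[0,0,0],"gripper":0.6},{"travel":[-5,0,-70],"delta_rot":[0,0,0],"gripper":0.6},{"travel":[-10,0,-95],"delta_rot":[0,0,0],"gripper":0.6}]' && python3 -m inch '[{"travel":[0,0,0],"delta_rot":[0,0,0],"gripper":0.6},{"travel":[0,0,0],"delta_rot":[0,0,0],"gripper":0.6},{"travel":[0,0,0],"delta_rot":[0,0,0],"gripper":0.6},{"travel":[0,0,0],"delta_rot":[0,0,0],"gripper":0.6},{"travel":[0,0,0],"delta_rot":[0,0,0],"gripper":0.6}]' && python3 - <<'E'
from look import *
w=snap('wrist','w14.png');c=eyes.calibration('wrist');K=np.array(c['mtx'])
def pix(X):
    v=np.array(c['R'])@X+np.array(c['t']);th=np.arctan2(np.hypot(*v[:2]),v[2]);return K[:2,2]+K[0,0]*th*v[:2]/np.hypot(*v[:2])
n=spin();up=-insR().as_matrix()[:,2];T=insR().as_matrix()[:,1]
print('collar face top',pix(SP+up*.016),'collar back top',pix(SP+up*.016+n*.012),'blade tip',pix(SP+n*.132+up*.0085),'nose face top',pix(SP+up*.0225))
g=w.astype(int);u0=int(pix(SP)[0])
m=(g[:,:,0]-g[:,:,2]<40)
for v in range(60,330,6):
    u=np.where(m[v,u0-45:u0+46])[0]+u0-45; print(v,(u.min(),u.max(),len(u)) if len(u) else None, end='; ')
print('\n',[(v,int(g[v,u0].max())) for v in range(90,150,2)])
E
```

```text
clock: 22.77
eef_pos: [0.5863, 0.1569, 0.3288]
tool_rot: [0.6, 0.782, -0.102, 0.133]
contact_force: [0.4, 0.2, -0.4]
opening: 0.0548
clock: 23.18
eef_pos: [0.5864, 0.1556, 0.3263]
tool_rot: [0.601, 0.782, -0.103, 0.132]
contact_force: [1.0, 0.9, -0.4]
opening: 0.055
collar face top [256.9024 101.2617] collar back top [256.8871 116.7623] blade tip [256.6893 255.2584] nose face top [256.9067 100.9792]
60 (np.int64(229), np.int64(284), 56); 66 (np.int64(229), np.int64(284), 56); 72 (np.int64(229), np.int64(284), 56); 78 (np.int64(229), np.int64(284), 56); 84 (np.int64(229), np.int64(284), 56); 90 (np.int64(230), np.int64(283), 54); 96 (np.int64(234), np.int64(279), 46); 102 (np.int64(235), np.int64(279), 45); 108 (np.int64(239), np.int64(275), 37); 114 (np.int64(239), np.int64(275), 37); 120 (np.int64(247), np.int64(267), 21); 126 (np.int64(248), np.int64(265), 18); 132 (np.int64(248), np.int64(265), 18); 138 (np.int64(248), np.int64(265), 18); 144 (np.int64(248), np.int64(265), 18); 150 (np.int64(211), np.int64(265), 40); 156 (np.int64(211), np.int64(265), 42); 162 (np.int64(211), np.i
[... 715 characters left out ...]
64(257), np.int64(265), 9); 282 (np.int64(253), np.int64(260), 8); 288 (np.int64(249), np.int64(257), 9); 294 (np.int64(211), np.int64(301), 76); 300 (np.int64(211), np.int64(301), 91); 306 (np.int64(211), np.int64(301), 91); 312 (np.int64(211), np.int64(301), 91); 318 (np.int64(211), np.int64(301), 91); 324 (np.int64(211), np.int64(235), 25); 
 [(90, 181), (92, 169), (94, 166), (96, 173), (98, 172), (100, 172), (102, 160), (104, 94), (106, 64), (108, 70), (110, 109), (112, 163), (114, 173), (116, 178), (118, 178), (120, 181), (122, 191), (124, 179), (126, 177), (128, 177), (130, 177), (132, 178), (134, 192), (136, 198), (138, 198), (140, 196), (142, 183), (144, 162), (146, 111), (148, 100)]
```

```bash
python3 - <<'E'
import cv2,numpy as np
for f,r0,r1 in(('w12',106,142),('w14',98,126),):
    g=cv2.imread('pics/%s.png'%f).astype(int);m=(g[:,:,0]-g[:,:,2]<40)
    print(f,[(v,int(m[v,200:315].sum()),int(g[v,242].max())) for v in range(r0,r1)])
g=cv2.imread('pics/w14.png').astype(int);m=(g[:,:,0]-g[:,:,2]<40);print([(v,int(m[v,246:270].sum())) for v in range(248,262)])
E
```

```text
w12 [(106, 75, 175), (107, 75, 174), (108, 75, 174), (109, 75, 173), (110, 73, 164), (111, 73, 148), (112, 64, 142), (113, 62, 161), (114, 61, 171), (115, 61, 175), (116, 61, 173), (117, 61, 174), (118, 61, 173), (119, 61, 170), (120, 61, 167), (121, 61, 163), (122, 61, 156), (123, 61, 150), (124, 60, 149), (125, 61, 151), (126, 62, 161), (127, 62, 166), (128, 62, 167), (129, 61, 167), (130, 61, 167), (131, 61, 168), (132, 61, 167), (133, 60, 168), (134, 60, 168), (135, 60, 168), (136, 59, 168), (137, 42, 166), (138, 31, 159), (139, 30, 149), (140, 30, 143), (141, 30, 145)]
w14 [(98, 45, 207), (99, 45, 208), (100, 45, 206), (101, 45, 200), (102, 45, 185), (103, 44, 164), (104, 40, 142), (105, 37, 140), (106, 36, 147), (107, 37, 152), (108, 37, 155), (109, 37, 154), (110, 37, 151), (111, 37, 146), (112, 37, 145), (113, 37, 148), (114, 37, 150), (115, 37, 152), (116, 37, 151), (117, 36, 151), (118, 36, 153), (119, 36, 165), (120, 21, 206), (121, 18, 240), (122, 18, 250), (123, 18, 251), (124, 18, 251), (125, 18, 251)]
[(248, 17), (249, 17), (250, 17), (251, 17), (252, 15), (253, 0), (254, 0), (255, 0), (256, 0), (257, 0), (258, 0), (259, 2), (260, 3), (261, 4)]
```

The collar spans 15.8 px against 15.5 px expected when fully home, a gap of about 0.2 mm. The axis is straight and the gripper is clear, so I hand in.

```bash
python3 -c "
from look import *
s=readout.read_state();print(s['clock'],s['contact_force'],abs(s['qd']).max());print(r.close_job())"
```

```text
23.2333 [ 0.045  -0.198  -0.2591] 0.00455051647395611
the job is handed in; nothing more can be done
None
```

The rasp is loaded in the pale handpiece and the job was handed in at 23.2 s. I drew it from the rack's right pocket and laid it level in the rest. I let go for about 1.8 s, took hold of it again by the blade, and pushed it shank first into the nose until the collar stopped. Then I released it and drew the hand back about 95 mm.

**Checks that agreed:**
- **Fit:** the last close-up shows a dog centred in the collar's slot. After release, the collar's length in the wrist image was 15.8 px against 15.5 px expected when fully home, a gap of about 0.2 mm.
- **Axis:** the neck's centre line is within half a pixel of the prediction for a rasp seated straight in the spindle.
- **Contact:** the force on the tool was near zero at hand-in.

**Checks that disagreed:**
- **Depth:** while inserting, the arm stopped about 3 mm short of the computed depth at 12 N. The close-up showed the collar already against the nose, so I put this down to an error in where I thought the rasp sat in the grip.
- **Blade tip:** it appeared about 2 px short of its predicted position.
- **Release:** the arm sprang forward about 5 mm when the fingers opened. The check after release shows the collar still home.

**Not checked:** I did not measure the other instruments at the end; nothing in the forces or pictures suggested they were touched. The hand-in gives no verdict.

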